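# Fit the relays and set the channel in a latched controller case

### The arm

A 6-joint arm with a two-finger parallel gripper is mounted at the origin on the work surface. World frame = base frame: x ahead of the robot, y to its left, z up, the work surface at z = 0. Lengths are in m, angles in rad, forces in N, time in s.
With the tool pointing down it reaches from about 0.35 to 0.8 m from the base axis. Payload 7.3 kg.
Tool frame: the origin (TCP) lies on the centre line of the jaws, within the pads' length; the fingertips stand 17 mm ahead of it and the grasp point (between the pads) lies 2 mm behind it; z points along the fingers, y is the line along which they close (so a half turn about z gives the same grasp; the last joint's range is limited). The gripper opens to 85 mm and grips with 20 to 120 N. Pads are 22 mm wide; open, the fingers measure 114 mm over their backs; the gripper's body (76 mm by 85 mm) begins 54 mm behind the grasp point. The pads swing forward as they close: fully open they stand 13 mm farther back than shut.
Start: joints at [-1.287, 0.342, 1.524, -0, 1.275, -0.146], TCP at [0.219, -0.477, 0.248] pointing down, gripper open.
Joint ranges: [-2.53, 2.53], [-0.77, 2.02], [0.04, 2.7], [-1, 4.14], [0.28, 2.66], [-3.11, 3.11]. Speed limits (rad/s): [2.57, 2.57, 3.14, 3.14, 3.14, 3.14].

### API

Orientations are given as a rotation vector (axis times angle).
In Python, from plant import sense, vision, workorder gives the robot as it stands.
- The arm moves only by the shell command python3 -m handwheel 'ROWS' [FORCE]. ROWS is JSON, one flat list of numbers, 5 for each row, row after row: the opening, from 0 (shut) to 1 (fully open), then the shift along the tool's x, y, z in units of 100 mm (1.0 is 100 mm), then the turn about the tool's z in units of 120 degrees (1.0 is 120 degrees). A call has 1 to 10 rows; each row shifts and turns the commanded pose from where the row before left it, along the tool's axes as they then stand; what a row does not reach is not made up. A row lasts 1/12 s, in which the tool goes at most 41.7 mm and 7.16 degrees, less where a joint would pass 70% of its speed; a pose out of reach is approached as far as the arm can. A call with a number of a shift or a turn outside -1 to 1 is refused whole. A call with a gripper value outside its range is refused whole. The fingers move at their own pace and stop on an object; FORCE is the grip in N (left out, the last holds). Time passes only in rows, so rows that do not move let the fingers close. It gives the time, the measured TCP pose, the force, the opening and the grip force at its end, in the units of the state.
- sense(): the state, without advancing time (a new reading comes with each control period).
- vision.camera(name): name is "scene" or "top"; returns a dict with "pixels" (420x560x3 uint8, red, green, blue), "fov_y" (degrees; the focal length in pixels is half the picture's height over the tangent of half this angle, whatever the lens; pixels are square), "cx", "cy" (the principal point, pixels), "rvec" (rotation vector, rad) and "tvec" (3), from world to camera coordinates, as OpenCV has them. Camera axes: x right, y down, z forward; pixel columns grow to the right and rows downward; lengths in m; the calibration is good to about 2 mm. A picture is of the moment at which its call begins. There is no depth.
- workorder.finish_job(): hands the job in; it is judged then, once.
The state is a dict: "clock": time; "joint_positions": joint angles; "qvel": joint speeds; "joint_torque": joint torques, N m; "tcp_pos": TCP position; "eef_rot": TCP orientation; "contact_force": force on the tool from outside, world axes, zero at the start; "ft_torque": the same for the moment, N m; "finger_gap": finger opening in m; "finger_force": force on a finger pad.
Only numpy, scipy, OpenCV 4.12 (cv2) and the standard library are available. Lean on these libraries where they do the work, as an engineer would, in place of code of your own. Each camera call takes 0.05 s, during which the arm holds its last target. There are 200 camera calls.

### The job

Swing the latch of the controller case free and open its lid all the way, so that it stands up by itself. Put every black relay module from the bench into the open bay behind the switch bank, each upright and flat on its floor, and with the stylus, not the fingers, flip on the one rocker whose place is marked by the standing brass pin, leaving the other rockers off. Then put the stylus back upright in its block, shut the lid, swing the latch back fully over it, and leave the jar, the solder spool and the sponge where they are.

Things in the scene. Friction and masses are not known exactly. Their poses are not given: they have to be found in the camera images.
- case: grey metal case fixed to the bench: open box 190 (its x) x 210 (y) x 60 mm high, walls and floor 6 mm; origin under its centre. Lid hinge on the +x rim, latch post and the lid's free edge at -x. Inside: along the -x wall the switch bank (x -78 to -34, y -65 to 65 mm, top 24 mm above the bench), a thin divider at x = -28 mm (top at 30 mm), then the open module bay
- bay (a point): centre of the module bay's flat floor, 6 mm above the bench, in the case; axes as the case's. The clear bay runs x -57 to +58 mm and y -99 to +99 mm from this point; there is room for four relay modules side by side along y
- lid (a joint): angle of the case's flat 8 mm thick lid: 0 = shut, lying on the rim, its top 68.5 mm above the bench; grows as the free edge swings up, 1.57 = upright, 1.85 = stop, leaning back. Stiff hinge: it stays where it is left; about 4 N at the handle moves it. It cannot rise while the latch lever lies over it
- lid_handle (a point): middle of the lid's round steel bar handle (10 mm thick, 84 mm long, along the case's y), 39 mm of clear room between it and the lid's top surface, 13 mm from the lid's free edge; 177 mm from the hinge along the lid and 52 mm above the lid's underside; it turns with the lid
- lid_hinge (a point): point on the lid's hinge axis, which runs along the case's y axis on its +x rim, 60.5 mm above the bench
- latch (a joint): angle of the flat steel latch lever: 0 = shut, pointing along the case's +x over the lid's edge; grows turning anticlockwise seen from above, 1.57 = stop, pointing along the case's +y, clear of the lid. The lid is free from about 1.1 on. Turns about an upright pivot, stays where it is left, about 1.5 N at the peg
- latch_peg (a point): on the upright black peg of the latch lever (12 mm thick, 27 mm tall, free all round), 14 mm above the lever and 36 mm from the pivot, 93 mm above the bench; push or pinch the peg here
- latch_pivot (a point): on the latch lever's upright pivot axis, at the height of latch_peg; 110 mm from the case's centre to -x and 65 mm to +y
- pin: brass marker pin 7 mm thick, 12 mm tall, standing on the switch bank under the lid: it marks the rocker to flip, the one in line with it along the case's x (same y), whose pivot lies 22 mm from it to -x. The other four places have flush brass plugs 2 mm high. Origin at its foot, 24 mm above the bench
- stylus: grey-handled plastic stylus 122 mm long, standing in its block, tip down: round shaft 8 mm thick with rounded tip, 72 mm long, then a square handle 22 x 22 mm, 50 mm long. Origin at the tip's end, z along it towards the handle
- stylus_grip (a point): point in the middle of the stylus's handle, 100 mm up from the tip
- stand: aluminium block 56 x 56 x 80 mm, fixed, with an upright 15 mm square hole right through its middle; origin at the centre of its underside. When the stylus stands in it, its handle's shoulder rests on the block's top, the tip being 8 mm above the bench
- rocker0 (a joint): rocker switch 0 of five, -44 mm along the case's y: white plank 26 mm (case x) x 10 x 6 mm on a pivot at x = -62 mm in the case, 30 mm above the bench, tilted 0.35 rad. 0 = off, its end next to the -x wall raised (top 37 mm above the bench); press that end down about 7 mm to 0.7 = on. Stays as left; about 2 N to flip, 10 mm from the pivot
- rocker1 (a joint): rocker switch 1 of five, -22 mm along the case's y: white plank 26 mm (case x) x 10 x 6 mm on a pivot at x = -62 mm in the case, 30 mm above the bench, tilted 0.35 rad. 0 = off, its end next to the -x wall raised (top 37 mm above the bench); press that end down about 7 mm to 0.7 = on. Stays as left; about 2 N to flip, 10 mm from the pivot
- rocker2 (a joint): rocker switch 2 of five, +0 mm along the case's y: white plank 26 mm (case x) x 10 x 6 mm on a pivot at x = -62 mm in the case, 30 mm above the bench, tilted 0.35 rad. 0 = off, its end next to the -x wall raised (top 37 mm above the bench); press that end down about 7 mm to 0.7 = on. Stays as left; about 2 N to flip, 10 mm from the pivot
- rocker3 (a joint): rocker switch 3 of five, +22 mm along the case's y: white plank 26 mm (case x) x 10 x 6 mm on a pivot at x = -62 mm in the case, 30 mm above the bench, tilted 0.35 rad. 0 = off, its end next to the -x wall raised (top 37 mm above the bench); press that end down about 7 mm to 0.7 = on. Stays as left; about 2 N to flip, 10 mm from the pivot
- rocker4 (a joint): rocker switch 4 of five, +44 mm along the case's y: white plank 26 mm (case x) x 10 x 6 mm on a pivot at x = -62 mm in the case, 30 mm above the bench, tilted 0.35 rad. 0 = off, its end next to the -x wall raised (top 37 mm above the bench); press that end down about 7 mm to 0.7 = on. Stays as left; about 2 N to flip, 10 mm from the pivot
- relay0: plug-in relay module: black box 38 (its x) x 30 (its y) x 20 mm high, silver plate on top, 40 to 85 g, loose on the bench; all alike; origin at the centre of its underside (may be absent)
- relay1: plug-in relay module: black box 38 (its x) x 30 (its y) x 20 mm high, silver plate on top, 40 to 85 g, loose on the bench; all alike; origin at the centre of its underside (may be absent)
- relay2: plug-in relay module: black box 38 (its x) x 30 (its y) x 20 mm high, silver plate on top, 40 to 85 g, loose on the bench; all alike; origin at the centre of its underside (may be absent)
- relay3: plug-in relay module: black box 38 (its x) x 30 (its y) x 20 mm high, silver plate on top, 40 to 85 g, loose on the bench; all alike; origin at the centre of its underside (may be absent)
- tin: bystander: small flux jar 48 mm across, 45 mm tall; leave it alone
- spool: bystander: solder spool 60 mm across, 42 mm tall; leave it alone
- sponge: bystander: yellow sponge 70 x 50 x 18 mm; leave it alone

How it is judged:
On the way, in this order (a step that is already met when the one before it is completed fails the run):
1. the latch is swung free while the lid is still shut (value of joint latch above 1 rad and value of joint lid below 0.1 rad), for 0.1 s.
2. the lid stands open (1.35 rad or more) by itself, hand off it (value of joint lid above 1.35 rad and contact force between lid and the fingers below 0.1 N), for 0.2 s.
3. the rocker marked by the pin is pressed on by the stylus (0.55 rad or more) (((y of pin in the frame of case between -0.055 and -0.033 m and value of joint rocker0 above 0.55 rad and contact force between stylus and rocker0_c0 above 0.3 N) or (y of pin in the frame of case between -0.033 and -0.011 m and value of joint rocker1 above 0.55 rad and contact force between stylus and rocker1_c0 above 0.3 N) or (y of pin in the frame of case between -0.011 and 0.011 m and value of joint rocker2 above 0.55 rad and contact force between stylus and rocker2_c0 above 0.3 N) or (y of pin in the frame of case between 0.011 and 0.033 m and value of joint rocker3 above 0.55 rad and contact force between stylus and rocker3_c0 above 0.3 N) or (y of pin in the frame of case between 0.033 and 0.055 m and value of joint rocker4 above 0.55 rad and contact force between stylus and rocker4_c0 above 0.3 N))), for 0.05 s.
4. the lid is shut with every relay module present lying in the bay (value of joint lid below 0.05 rad and x of relay0 in the frame of bay between -0.046 and 0.046 m and y of relay0 in the frame of bay between -0.087 and 0.087 m and z of relay0 in the frame of bay between -0.006 and 0.008 m and angle between each of relay0, relay1, relay2, relay3's own z axis and vertical below 0.2 rad and x of relay1 in the frame of bay between -0.046 and 0.046 m and y of relay1 in the frame of bay between -0.087 and 0.087 m and z of relay1 in the frame of bay between -0.006 and 0.008 m and x of relay2 in the frame of bay between -0.046 and 0.046 m and y of relay2 in the frame of bay between -0.087 and 0.087 m and z of relay2 in the frame of bay between -0.006 and 0.008 m and x of relay3 in the frame of bay between -0.046 and 0.046 m and y of relay3 in the frame of bay between -0.087 and 0.087 m and z of relay3 in the frame of bay between -0.006 and 0.008 m), for 0.2 s.
5. the latch is swung back over the shut lid (value of joint lid below 0.05 rad and value of joint latch below 0.3 rad), for 0.1 s.
At the end, for the whole second after the job is handed in: Lid shut (within 0.05 rad), latch over it (under 0.3 rad), the pin's rocker on (over 0.55 rad), the others off (under 0.2 rad), every module present flat (within 0.2 rad) on the bay floor, the stylus upright at rest in its block, shoulder on its top within 5 mm (all of step 5 and ((y of pin in the frame of case between -0.055 and -0.033 m and value of joint rocker0 above 0.55 rad) or (not (y of pin in the frame of case between -0.055 and -0.033 m) and value of joint rocker0 below 0.2 rad)) and ((y of pin in the frame of case between -0.033 and -0.011 m and value of joint rocker1 above 0.55 rad) or (not (y of pin in the frame of case between -0.033 and -0.011 m) and value of joint rocker1 below 0.2 rad)) and ((y of pin in the frame of case between -0.011 and 0.011 m and value of joint rocker2 above 0.55 rad) or (not (y of pin in the frame of case between -0.011 and 0.011 m) and value of joint rocker2 below 0.2 rad)) and ((y of pin in the frame of case between 0.011 and 0.033 m and value of joint rocker3 above 0.55 rad) or (not (y of pin in the frame of case between 0.011 and 0.033 m) and value of joint rocker3 below 0.2 rad)) and ((y of pin in the frame of case between 0.033 and 0.055 m and value of joint rocker4 above 0.55 rad) or (not (y of pin in the frame of case between 0.033 and 0.055 m) and value of joint rocker4 below 0.2 rad)) and horizontal distance between stylus and stand below 0.01 m and height (world z) of stylus between 0.003 and 0.013 m and angle between stylus's own z axis and vertical below 0.12 rad and linear speed of stylus below 0.02 m/s and x of relay0 in the frame of bay between -0.046 and 0.046 m and y of relay0 in the frame of bay between -0.087 and 0.087 m and z of relay0 in the frame of bay between -0.006 and 0.008 m and angle between each of relay0, relay1, relay2, relay3's own z axis and vertical below 0.2 rad and x of relay1 in the frame of bay between -0.046 and 0.046 m and y of relay1 in the frame of bay between -0.087 and 0.087 m and z of relay1 in the frame of bay between -0.006 and 0.008 m and x of relay2 in the frame of bay between -0.046 and 0.046 m and y of relay2 in the frame of bay between -0.087 and 0.087 m and z of relay2 in the frame of bay between -0.006 and 0.008 m and x of relay3 in the frame of bay between -0.046 and 0.046 m and y of relay3 in the frame of bay between -0.087 and 0.087 m and z of relay3 in the frame of bay between -0.006 and 0.008 m); the robot touches nothing.
It fails at once if a rocker is touched with the fingers (contact force between the fingers and rocker0_c0 above 0.5 N or contact force between the fingers and rocker1_c0 above 0.5 N or contact force between the fingers and rocker2_c0 above 0.5 N or contact force between the fingers and rocker3_c0 above 0.5 N or contact force between the fingers and rocker4_c0 above 0.5 N).
It fails at once if the jar, the spool or the sponge is moved by more than 30 mm (distance of any of tin, spool, sponge from where it was at the start of the episode above 0.03 m).
Of relay0, relay1, relay2, relay3 only 2 to 4 are there at a start; the rules pass over those that are not, and their reading is None.
At some moment in a run one of relay0, relay1, relay2, relay3 may be knocked a few centimetres aside while the robot is not near it.
It also fails if it takes over 210 s, if anything falls off the work surface, if the arm or the gripper's body presses on something with over 40 N, if the wrist force passes 120 N, or if a joint passes its speed limit or range.

## Working session

There is one attempt and no reset: what is moved stays moved. The work goes in short steps, Python scripts to look and compute and a shell command to move; the robot and the scene stay as the last step left them, time stands still between calls to the robot, and variables do not carry over. Pictures are saved under pics/ and viewed, at most 14 in all, crops included, and the job is handed in when it is done.

```bash
ls; mkdir -p pics
python3 - <<'E'
from plant import sense, vision
import cv2
s=sense();print(s)
for n in("scene","top"):
    c=vision.camera(n);cv2.imwrite(f"pics/{n}0.png",c["pixels"][:,:,::-1]);print({k:v for k,v in c.items() if k!="pixels"})
E
```

```text
pics
{'clock': 0.0, 'joint_positions': array([-1.28702232e+00,  3.42724999e-01,  1.52498729e+00, -1.61898719e-05,
        1.27541130e+00, -1.46001794e-01]), 'qvel': array([-0.00181307, -0.00011061,  0.00016625,  0.00041569, -0.00057413,
       -0.00081749]), 'joint_torque': array([ 6.05540281e-04, -4.33667278e+01, -2.46015894e+01, -1.16002975e-04,
        7.93276064e-03,  1.88774129e-05]), 'tcp_pos': array([ 0.21866188, -0.47689438,  0.24763514]), 'eef_rot': array([-3.06784426e+00, -6.69588444e-01,  1.89698913e-04]), 'contact_force': array([ 0.60345311,  1.11370044, -0.7843126 ]), 'ft_torque': array([-0.00425251, -0.00180608, -0.04648571]), 'finger_force': 0.0, 'finger_gap': 0.08507868357300269}
{'fov_y': 45.3476171275639, 'cx': 278.10326003274196, 'cy': 218.47934732806667, 'rvec': array([ 0.92038887,  2.37219517, -1.19680841]), 'tvec': array([ 0.36127907, -0.15682115,  1.3288924 ])}
{'fov_y': 56.69854410021009, 'cx': 275.7680723784375, 'cy': 205.4010367664362, 'rvec': array([ 2.15089893, -2.14374195,  0.14870489]), 'tvec': array([0.06890519, 0.53874673, 0.79092485])}
```

View pics/scene0.png

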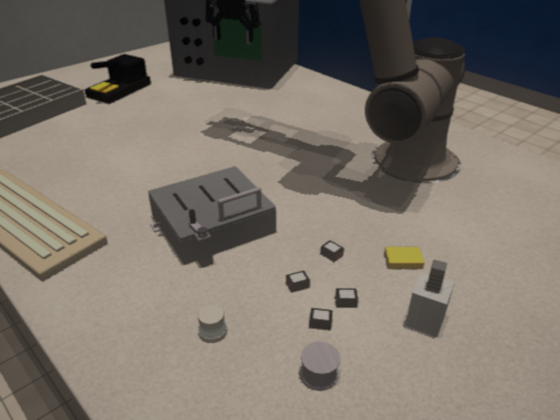

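View pics/top0.png

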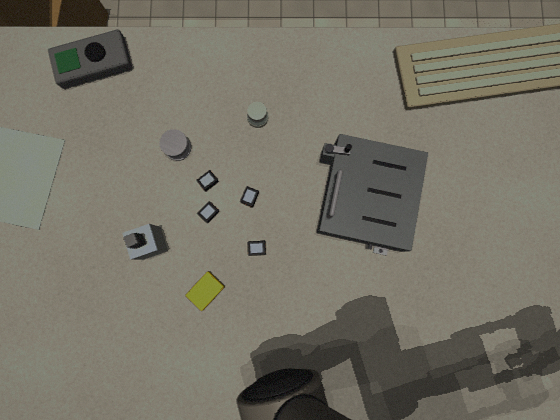

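```bash
cat > h.py <<'E'
import numpy as np, cv2
from plant import sense, vision
from scipy.spatial.transform import Rotation as R
def K(c):
    f=c["pixels"].shape[0]/2/np.tan(np.radians(c["fov_y"])/2); return np.array([[f,0,c["cx"]],[0,f,c["cy"]],[0,0,1]])
def ray(c,px,z):
    Rm=cv2.Rodrigues(c["rvec"])[0]; px=np.atleast_2d(np.array(px,float)); o=-Rm.T@c["tvec"]
    d=(Rm.T@np.linalg.inv(K(c))@np.c_[px,np.ones(len(px))].T).T
    return o+d*((z-o[2])/d[:,2])[:,None]
def proj(c,P):
    return cv2.projectPoints(np.atleast_2d(np.array(P,float)),c["rvec"],c["tvec"],K(c),None)[0][:,0]
def relays(c,lo=60):
    """bright plates enclosed by dark rim -> list (x,y,long-axis angle), plate at z=.02"""
    hsv=cv2.cvtColor(c["pixels"],cv2.COLOR_RGB2HSV); dark=(hsv[...,2]<lo).astype(np.uint8)
    cs,hi=cv2.findContours(dark,cv2.RETR_CCOMP,cv2.CHAIN_APPROX_NONE); out=[]
    for k,(q,h) in enumerate(zip(cs,hi[0])):
        if h[3]>=0 and 60<cv2.contourArea(q)<400:
            P=ray(c,q[:,0]+0.0,.0205)[:,:2]; r=cv2.minAreaRect((P*1000).astype(np.float32))
            (x,y),(w,l),a=r; a=a if w>l else a+90
            out.append((x,y,w,l,(a+90)%180-90,*q[:,0].mean(0)))
    return out
def tool():
    s=sense(); m=R.from_rotvec(s["eef_rot"]).as_matrix(); return s,m
def to(target,yaw=None):
    """shift in tool axes (100mm units) to target TCP; yaw = world angle of tool y axis (mod pi) deg -> turn units"""
    s,m=tool(); d=m.T@(np.array(target)-s["tcp_pos"])*10
    t=0
    if yaw is not None:
        cur=np.degrees(np.arctan2(m[1,1],m[0,1])); t=-((yaw-cur+90)%180-90)/120
    print("tcp",s["tcp_pos"].round(4),"shift(now axes)",d.round(3),"turn",round(t,3),"tool x",m[:,0].round(3),"y",m[:,1].round(3),"z",m[:,2].round(3),"j",s["joint_positions"].round(2))
E
python3 - <<'E'
from h import *
c=vision.camera("top");v=c["pixels"]
print(ray(c,[[275,205],[340,135],[428,152],[411,250],[317,234]],.0685).round(3))
for lo in(50,60,70):
    for r in relays(c,lo): print(lo,np.round(r,1))
a=cv2.resize(v[120:265,300:440],None,fx=4,fy=4,interpolation=cv2.INTER_CUBIC)
b=cv2.resize(v[210:270,110:170],None,fx=4,fy=4,interpolation=cv2.INTER_CUBIC)
out=np.zeros((580,800,3),np.uint8);out[:,:560]=a[:580];out[:240,560:]=b
s=vision.camera("scene");e=cv2.resize(s["pixels"][255:335,405:465],None,fx=4,fy=4,interpolation=cv2.INTER_CUBIC)
out[250:570,560:]=e
cv2.imwrite("pics/crop1.png",np.clip(out[:,:,::-1].astype(float)*1.6,0,255))
E
```

```text
[[ 0.535  0.072  0.068]
 [ 0.684 -0.064  0.068]
 [ 0.648 -0.247  0.068]
 [ 0.444 -0.202  0.068]
 [ 0.476 -0.013  0.068]]
50 [449.8 112.2  25.7  33.  -84.6 256.  247.6]
50 [527.8 219.5  23.5  30.6 -44.  207.3 211.2]
50 [598.  223.1  25.5  31.  -44.5 206.6 179.5]
60 [448.8 111.7  25.6  32.1 -89.2 255.9 247.7]
60 [527.7 219.5  23.5  30.5 -44.  207.2 211.3]
60 [562.4 129.2  26.5  31.1 -21.9 249.  195.5]
60 [598.2 223.5  24.9  30.7 -50.9 206.5 179.4]
70 [449.8 112.8  23.4  30.1 -89.8 256.  247.5]
70 [527.2 220.   23.4  29.  -44.  206.9 211.7]
70 [562.3 129.5  24.6  30.5 -25.5 249.  195.6]
70 [598.1 223.3  24.3  30.9 -51.8 206.4 179.6][ WARN:0@1.282] global loadsave.cpp:1063 imwrite_ Unsupported depth image for selected encoder is fallbacked to CV_8U.
```

View pics/crop1.png

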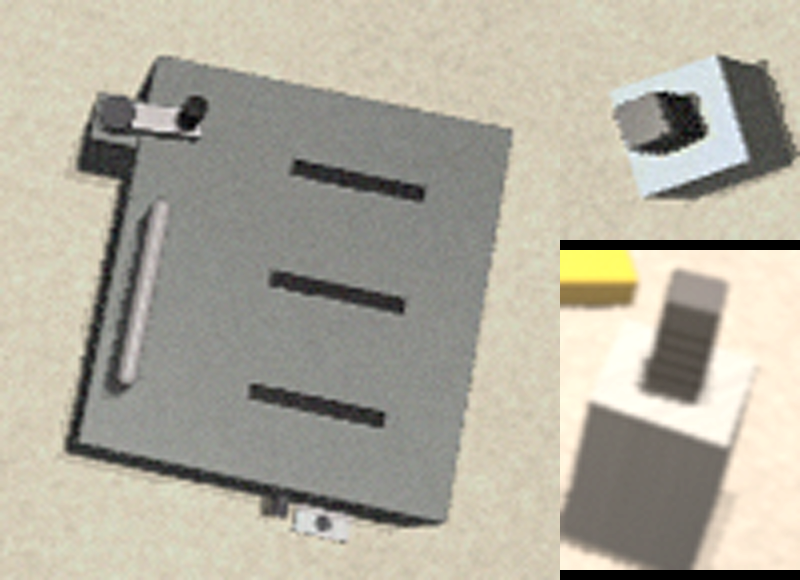

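```bash
cat > fit.py <<'E'
from h import *
from scipy.optimize import least_squares
c=vision.camera("top")
full=lambda p,o,s0=(0,0):[((a-s0[0])+.5)/4-.5+o[0] for a in [p[0]]]+[((p[1]-s0[1])+.5)/4-.5+o[1]]
obs=[((162,57),(-95,105,68.5)),((511,128),(95,105,68.5)),((445,515),(95,-105,68.5)),((82,440),(-95,-105,68.5)),((161,205),(-82,42,112.5)),((126,383),(-82,-42,112.5))]
px=np.array([full(o[0],(300,120)) for o in obs]); M=np.array([o[1] for o in obs],float)/1000
def W(p,M): 
    a=p[2]; return np.c_[p[0]+np.cos(a)*M[:,0]-np.sin(a)*M[:,1],p[1]+np.sin(a)*M[:,0]+np.cos(a)*M[:,1],M[:,2]]
r=least_squares(lambda p:(proj(c,W(p,M))-px).ravel(),[.56,-.1,-1.4])
print("case",r.x.round(4),np.degrees(r.x[2]).round(2));print(r.fun.reshape(-1,2).round(1))
np.save("case.npy",r.x)
F=np.array([[-110,65,93],[-74,65,93],[-74,65,106],[-82,0,112.5],[33,0,6],[-110+7,65+36,93]])/1000
print(W(r.x,F).round(4))
q=proj(c,W(r.x,F[:3]));print("crop px pivot,peg,pegtop",((q-[300,120]+.5)*4-.5).round(0))
st=np.array([full(p,(110,210),(560,0)) for p in((612,92),(718,55),(748,160),(645,197))])
P=ray(c,st,.08);print("stand",P.round(4),P.mean(0).round(4),[np.degrees(np.arctan2(*(P[(i+1)%4]-P[i])[[1,0]])).round(1) for i in range(4)],[np.linalg.norm(P[(i+1)%4]-P[i]).round(4) for i in range(4)])
print("styl top",ray(c,full((639,120),(110,210),(560,0)),.13).round(4))
E
python3 fit.py; python3 -c "
from h import *
to([.4,-.1,.15])"
```

```text
case [ 0.557  -0.1305 -1.7408] -99.74
[[ -4.5   4.6]
 [ -1.8   2. ]
 [  2.3   5. ]
 [ -0.2   7.5]
 [  0.8  -7.7]
 [  3.  -10.6]]
[[ 0.6397 -0.0331  0.093 ]
 [ 0.6336 -0.0686  0.093 ]
 [ 0.6336 -0.0686  0.106 ]
 [ 0.5709 -0.0497  0.1125]
 [ 0.5514 -0.163   0.006 ]
 [ 0.674  -0.0461  0.093 ]]
crop px pivot,peg,pegtop [[110. 131.]
 [180. 143.]
 [185. 136.]]
stand [[0.4765 0.3771 0.08  ]
 [0.4953 0.3249 0.08  ]
 [0.4429 0.3074 0.08  ]
 [0.4245 0.3577 0.08  ]] [0.4598 0.3418 0.08  ] [np.float64(-70.2), np.float64(-161.5), np.float64(110.1), np.float64(20.5)] [np.float64(0.0555), np.float64(0.0552), np.float64(0.0535), np.float64(0.0555)]
styl top [[0.46   0.3439 0.13  ]]
tcp [ 0.2187 -0.4771  0.248 ] shift(now axes) [ 3.219 -2.672  0.982] turn 0 tool x [0.909 0.417 0.   ] y [ 0.417 -0.909 -0.001] z [-0.     0.001 -1.   ] j [-1.29  0.34  1.52 -0.    1.28 -0.15]
```

```bash
sed -i 's/^r=least.*/def mod(p):\n    N=M.copy();N[4:,1]+=p[3];return N\nr=least_squares(lambda p:(proj(c,W(p,mod(p)))-px).ravel(),[.56,-.1,-1.4,0]);print("hoff",r.x[3])/; s/^F=np/hy=r.x[3]*1000\nF=np/; s/\[-82,0,112.5\]/[-82,hy,112.5]/' fit.py; python3 fit.py|head -20
```

```text
hoff -0.03229383481581851
case [ 0.5671 -0.1329 -1.7811 -0.0323] -102.05
[[-1.2 -1.4]
 [ 0.9 -0.6]
 [ 0.8  1.4]
 [-0.8  0.2]
 [-0.1  1.5]
 [ 0.4 -1.4]]
[[ 0.6537 -0.0388  0.093 ]
 [ 0.6461 -0.0741  0.093 ]
 [ 0.6461 -0.0741  0.106 ]
 [ 0.5527 -0.0459  0.1125]
 [ 0.5602 -0.1651  0.006 ]
 [ 0.6874 -0.0532  0.093 ]]
crop px pivot,peg,pegtop [[121. 104.]
 [191. 119.]
 [195. 111.]]
stand [[0.4765 0.3771 0.08  ]
 [0.4953 0.3249 0.08  ]
 [0.4429 0.3074 0.08  ]
```

```bash
python3 -m handwheel '[0.5,0,0,0,-0.0557,0.5,0,0,0,-0.0557,0.5,0,0,0,-0.0557,0.5,0,0,0,-0.0557,0.5,0,0,0,-0.0557,0.5,0,0,0,-0.0557,0.5,0,0,0,-0.0557,0.5,0,0,0,-0.0557]' 30
python3 -m handwheel '[0.5,0.302,0.209,0.03,0,0.5,0.302,0.209,0.03,0,0.5,0.302,0.209,0.03,0,0.5,0.302,0.209,0.03,0,0.5,0.302,0.209,0.03,0,0.5,0.302,0.209,0.03,0,0.5,0.302,0.209,0.03,0,0.5,0.302,0.209,0.03,0]'
python3 -m handwheel '[0.5,0.302,0.209,0.03,0,0.5,0.302,0.209,0.03,0,0.5,0.302,0.209,0.03,0,0.5,0.302,0.209,0.03,0,0.5,0.302,0.209,0.03,0,0.5,0.302,0.209,0.03,0,0.5,0.302,0.209,0.03,0,0.5,0.302,0.209,0.03,0,0.5,0,0,0,0]'
python3 -c "
from h import *
to([.648,-.074,.103],-12)"
```

```text
clock: 0.97
tcp_pos: [0.2188, -0.4772, 0.2482]
eef_rot: [-2.434, -1.986, -0.0]
contact_force: [0.1, -0.0, 0.1]
finger_gap: 0.0426
finger_force: 0.0
clock: 1.63
tcp_pos: [0.4333, -0.2739, 0.2243]
eef_rot: [2.44, 1.979, -0.0]
contact_force: [1.0, -0.3, -0.2]
finger_gap: 0.043
finger_force: 0.0
clock: 2.38
tcp_pos: [0.6487, -0.0682, 0.1986]
eef_rot: [-2.434, -1.984, -0.003]
contact_force: [-1.1, 0.3, 0.4]
finger_gap: 0.0429
finger_force: 0.0
tcp [ 0.6487 -0.0682  0.1986] shift(now axes) [-0.06   0.004  0.956] turn 0.003 tool x [0.202 0.979 0.002] y [ 0.979 -0.202  0.   ] z [ 0.001  0.002 -1.   ] j [-0.22  0.62  1.21  0.    1.31 -0.02]
```

```bash
python3 -m handwheel '[0.5,-0.03,0,0.24,0,0.5,-0.03,0,0.24,0,0.5,0,0,0.24,0,0.5,0,0,0.235,0,0.5,0,0,0,0,0,0,0,0,0,0,0,0,0,0,0,0,0,0,0,0,0,0,0,0]' 25
python3 -m handwheel '[0,0,0,0,0,0,0,0,0,0]'
python3 -m handwheel '[0,0.0026,0.0432,0,-0.0575,0,0.0026,0.0432,0,-0.0575,0,0.0026,0.0432,0,-0.0575,0,0.0026,0.0432,0,-0.0575]'
python3 -m handwheel '[0,0.0026,0.0432,0,-0.0575,0,0.0026,0.0432,0,-0.0575,0,0.0026,0.0432,0,-0.0575,0,0.0026,0.0432,0,-0.0575,0,0.0026,0.0432,0,-0.0575,0,0.0026,0.0432,0,-0.0575,0,0.0026,0.0432,0,-0.0575,0,0.0026,0.0432,0,-0.0575,0,0,0,0,0]'
python3 -c "
from h import *
to([.6874,-.0532,.103],78)
c=vision.camera('top');print(proj(c,[[.6874,-.0532,.106]]))"
```

```text
clock: 3.13
tcp_pos: [0.6455, -0.0797, 0.1068]
eef_rot: [2.437, 1.977, 0.003]
contact_force: [0.7, -0.3, 1.4]
finger_gap: 0.0105
finger_force: 24.5
clock: 3.3
tcp_pos: [0.6455, -0.0798, 0.1067]
eef_rot: [2.437, 1.977, 0.003]
contact_force: [0.4, -2.2, 5.5]
finger_gap: 0.0109
finger_force: 24.8
clock: 3.63
tcp_pos: [0.6633, -0.0791, 0.1066]
eef_rot: [1.888, 2.506, 0.003]
contact_force: [1.3, -1.0, 4.7]
finger_gap: 0.0105
finger_force: 24.9
clock: 4.38
tcp_pos: [0.6891, -0.0562, 0.1069]
eef_rot: [0.51, 3.091, -0.001]
contact_force: [8.0, -2.1, 3.4]
finger_gap: 0.0106
finger_force: 24.8
tcp [ 0.6891 -0.0562  0.1069] shift(now axes) [0.026 0.023 0.039] turn -0.056 tool x [-0.947  0.321 -0.009] y [0.321 0.947 0.001] z [ 0.009 -0.002 -1.   ] j [-0.19  0.76  1.19 -0.    1.18 -1.44]
[[337.59990112 127.50523515]]
```

```bash
python3 -m handwheel '[0,0.0026,0.0432,0,-0.055,0.5,0,0,0,0,0.5,0,0,0,0,0.5,0,0,0,0,0.5,0,0,-0.3,0,0.5,0,0,-0.4,0,0.5,0.33,-0.05,0,0,0.5,0.33,-0.05,0,0,0.5,0.33,-0.05,0,0,0.5,0.33,-0.05,0,0]'
python3 -m handwheel '[0.5,0,0,0,0,0.5,0,0,0,0]'
python3 - <<'E'
from h import *
to([.5527,-.0459,.1105],78)
for n in("top","scene"):
    c=vision.camera(n);v=c["pixels"];x,y=((430,300),(180,130))[n=="scene"] if 0 else ((300,120) if n=="top" else (130,150))
    cv2.imwrite(f"pics/l_{n}.png",cv2.resize(v[y:y+140,x:x+150],None,fx=4,fy=4)[:,:,::-1])
E
```

```text
clock: 5.27
tcp_pos: [0.5516, -0.0424, 0.1746]
eef_rot: [-0.344, -3.122, -0.0]
contact_force: [-0.1, -0.1, 0.3]
finger_gap: 0.043
finger_force: 0.0
clock: 5.43
tcp_pos: [0.5519, -0.0424, 0.175]
eef_rot: [-0.344, -3.121, -0.0]
contact_force: [1.0, -0.4, 0.1]
finger_gap: 0.0425
finger_force: 0.0
tcp [ 0.5519 -0.0424  0.175 ] shift(now axes) [-0.016 -0.032  0.645] turn -0.005 tool x [-0.976  0.218  0.002] y [ 0.218  0.976 -0.   ] z [-0.002  0.    -1.   ] j [-0.22  0.46  1.55 -0.    1.13 -1.57]
```

View pics/l_scene.png

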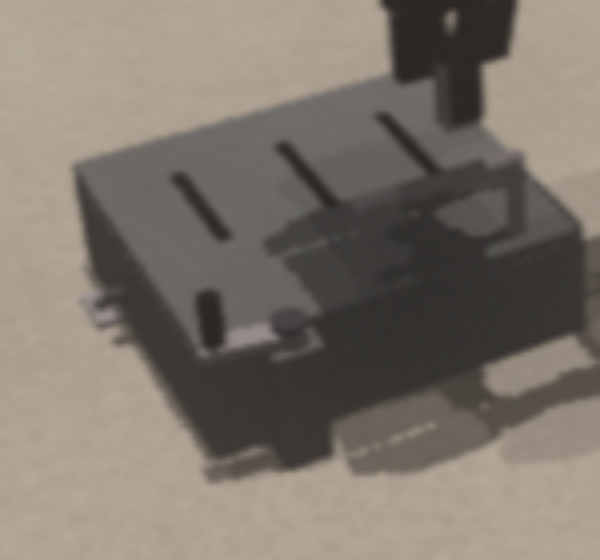

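```bash
python3 -m handwheel '[0.5,-0.016,-0.032,0.22,0,0.5,0,0,0.22,0,0.5,0,0,0.205,0,0.5,0,0,0,0,0,0,0,0,0,0,0,0,0,0,0,0,0,0,0,0,0,0,0,0,0,0,0,0,0]' 35
python3 -m handwheel '[0,0,-0.055,-0.13,0,0,0,-0.058,-0.127,0,0,0,-0.058,-0.124,0,0,0,-0.062,-0.119,0]'
python3 -m handwheel '[0,0,-0.0928,-0.102,0,0,0,-0.0928,-0.102,0,0,0,-0.0928,-0.102,0,0,0,-0.0928,-0.102,0]'
python3 -c "
from h import *
to([.5527,-.0459,.1105],78)"
```

```text
clock: 6.28
tcp_pos: [0.5561, -0.0459, 0.1117]
eef_rot: [0.341, 3.119, 0.0]
contact_force: [4.1, 3.3, 2.0]
finger_gap: 0.0084
finger_force: 34.3
clock: 6.62
tcp_pos: [0.5512, -0.068, 0.162]
eef_rot: [0.341, 3.119, 0.002]
contact_force: [5.5, 0.6, -4.4]
finger_gap: 0.0086
finger_force: 33.9
clock: 6.95
tcp_pos: [0.5435, -0.1034, 0.2038]
eef_rot: [0.34, 3.117, 0.004]
contact_force: [5.7, 3.9, -0.4]
finger_gap: 0.0087
finger_force: 34.0
tcp [ 0.5435 -0.1034  0.2038] shift(now axes) [0.039 0.578 0.935] turn -0.004 tool x [-0.976  0.216 -0.006] y [0.216 0.976 0.003] z [ 0.007  0.002 -1.   ] j [-0.33  0.43  1.52  0.    1.19 -1.68]
```

```bash
python3 -m handwheel '[0,0,-0.1188,-0.0705,0,0,0,-0.1188,-0.0705,0,0,0,-0.1188,-0.0705,0,0,0,-0.1188,-0.0705,0]'
python3 -m handwheel '[0,0,-0.1338,-0.0318,0,0,0,-0.1338,-0.0318,0,0,0,-0.1338,-0.0318,0,0,0,-0.1338,-0.0318,0]'
python3 -m handwheel '[0,0,-0.1378,0,0,0,0,-0.1378,0.005,0,0,0,-0.1378,0.009,0,0,0,-0.1378,0.012,0,0,0,0,0,0]'
python3 -c "
from h import *
to([.508,-.258,.2405],78)
c=vision.camera('scene');v=c['pixels']
cv2.imwrite('pics/open1.png',cv2.resize(v[100:300,100:340],None,fx=3,fy=3)[:,:,::-1])"
```

```text
clock: 7.28
tcp_pos: [0.5331, -0.1507, 0.2324]
eef_rot: [0.34, 3.116, 0.002]
contact_force: [6.4, 3.9, 1.2]
finger_gap: 0.0085
finger_force: 34.9
clock: 7.62
tcp_pos: [0.5213, -0.204, 0.2446]
eef_rot: [0.34, 3.116, -0.001]
contact_force: [7.5, 1.3, -6.8]
finger_gap: 0.0086
finger_force: 34.6
clock: 8.03
tcp_pos: [0.5089, -0.2601, 0.2403]
eef_rot: [0.344, 3.118, -0.004]
contact_force: [6.6, -2.0, 0.0]
finger_gap: 0.0087
finger_force: 35.2
tcp [ 0.5089 -0.2601  0.2403] shift(now axes) [ 0.014  0.019 -0.002] turn -0.005 tool x [-0.976  0.218 -0.005] y [ 0.218  0.976 -0.002] z [ 0.005 -0.003 -1.   ] j [-0.61  0.43  1.41  0.    1.3  -1.96]
```

View pics/open1.png

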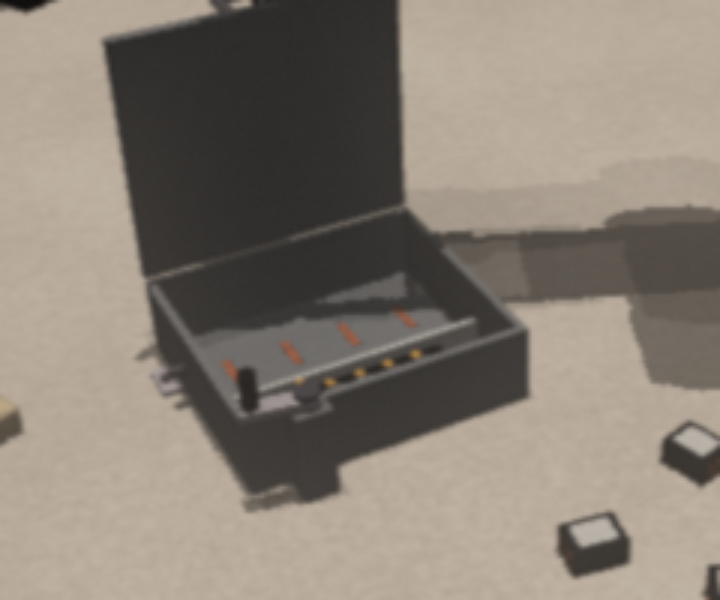

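```bash
python3 -m handwheel '[0.4,0,0,0,0,0.4,0,0,0,0,0.4,0,0,0,0,0.4,0,0,-0.3,0,0.4,0,0,-0.35,0,0.4,0,0,-0.35,0,0.4,0,0,-0.2,0,0.4,0,0.3,0,0,0.4,0,0.35,0,0,0.4,0,0.35,0,0]'
python3 -m handwheel '[0.62,0,0.35,0,0,0.62,0,0.35,0,0,0.62,0,0.35,0,0,0.62,0,0.35,0,0,0.62,0,0.35,0,0,0.62,0,0.35,0,0,0.62,0,0.35,0,0,0.62,0,0.35,0,0,0.62,0,0,0,0,0.62,0,0,0,0]'
python3 - <<'E'
from h import *
to([.5624,.129,.12],66)
c=vision.camera("top")
for lo in(55,65,75):
    for r in relays(c,lo): print(lo,np.round(r,1))
v=c["pixels"]
a=cv2.resize(v[120:265,300:440],None,fx=4,fy=4,interpolation=cv2.INTER_CUBIC)
cv2.imwrite("pics/open_top.png",np.clip(a[:,:,::-1].astype(float)*1.8,0,255).astype(np.uint8))
E
```

```text
clock: 8.92
tcp_pos: [0.5291, -0.1592, 0.3599]
eef_rot: [0.345, 3.122, -0.001]
contact_force: [1.1, -0.1, -0.2]
finger_gap: 0.0342
finger_force: 0.0
clock: 9.75
tcp_pos: [0.5897, 0.1152, 0.359]
eef_rot: [-0.336, -3.123, 0.001]
contact_force: [-0.5, -0.2, 0.2]
finger_gap: 0.053
finger_force: 0.0
tcp [0.5897 0.1152 0.359 ] shift(now axes) [0.294 0.078 2.39 ] turn 0.098 tool x [-0.977  0.213  0.001] y [ 0.213  0.977 -0.001] z [-0.001 -0.001 -1.   ] j [ 0.07  0.44  1.08 -0.    1.63 -1.29]
55 [560.  -69.3  33.   17.5  69.8 339.8 196.8]
55 [582.1 -74.4  32.3  17.   71.3 342.  187.2]
55 [603.6 -79.2  32.8  16.9  75.8 344.2 177.5]
55 [625.6 -83.7  32.5  16.5  73.8 345.8 167.7]
55 [705.5 451.3  38.1  48.2  -5.7 105.3 133.2]
55 [ 7.349e+02  2.150e+01  4.050e+01  4.690e+01 -1.000e-01  2.973e+02
  1.200e+02]
55 [788.  184.   43.  128.4 -76.9 223.8  98.4]
55 [910.2 470.2  37.7  30.    3.6 103.9  46.6]
65 [598.  222.9  26.   32.  -50.  206.9 179.6]
65 [538.4 -64.9  31.9  16.   75.9 338.2 207. ]
65 [560.  -69.6  32.2  16.2  74.  340.  197.1]
65 [581.7 -74.3  31.   16.3  71.3 342.  187.3]
65 [603.5 -79.   32.4  16.1  73.8 344.  177.5]
65 [625.3 -83.6  31.4  15.9  73.7 345.8 167.7]
65 [ 529.9 -234.7   10.5   80.1  -12.3  416.7  210.7]
65 [629.8 398.7  41.3  13.1   6.9 128.  165.9]
65 [705.7 451.6  45.6  20.8  14.4 106.8 132.6]
65 [734.9  24.   46.8  16.7   4.8 296.7 120.7]
65 [780.3 188.5  17.5  99.8 -86.5 223.8 100.2]
75 [598.1 223.2  25.4  31.  -44.7 206.6 179.4]
75 [537.7 -65.2  30.9  15.   75.9 338.3 207.1]
75 [559.6 -70.1  31.   15.6  74.  340.1 197.2]
75 [581.5 -74.2  31.1  15.4  73.9 341.8 187.3]
75 [603.1 -79.4  31.2  15.5  73.8 344.2 177.7]
75 [625.2 -83.6  31.4  15.6  73.8 346.  168. ]
75 [780.4 188.5  17.4  99.8 -86.5 223.8 100.3]
```

View pics/open_top.png

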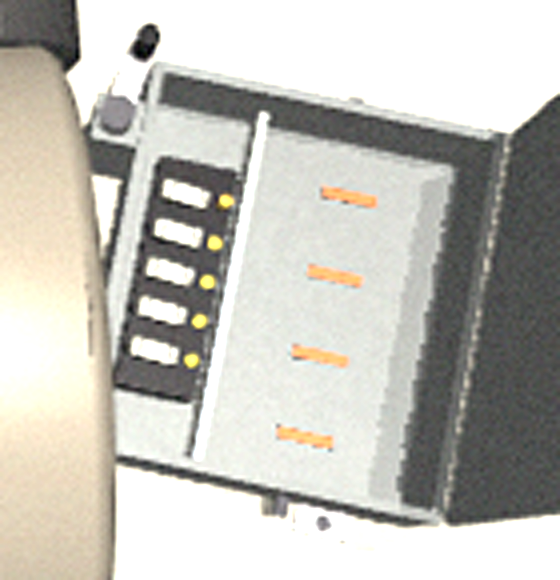

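```bash
python3 -m handwheel '[0.62,0,0,0.39,0.049,0.62,0,0,0.39,0.049,0.62,0.153,0.008,0.37,0,0.62,0.153,0.008,0.37,0,0.62,0,0,0.4,0,0.62,0,0,0.4,0,0.62,0,0,0,0,0.62,0,0,0,0]'
python3 - <<'E'
from h import *
to([.5624,.129,.019],66)
c=vision.camera("top")
for r in relays(c,65):
  if r[1]>90 and r[0]<650: print(np.round(r,1))
E
```

```text
clock: 10.47
tcp_pos: [0.5619, 0.1261, 0.1267]
eef_rot: [-0.662, -3.067, 0.002]
contact_force: [0.9, -0.8, -0.1]
finger_gap: 0.0532
finger_force: 0.0
tcp [0.5619 0.1261 0.1267] shift(now axes) [0.004 0.031 1.077] turn -0.003 tool x [-0.911  0.412  0.003] y [ 0.412  0.911 -0.002] z [-0.004 -0.001 -1.   ] j [ 0.09  0.55  1.54 -0.    1.05 -1.06]
[558.4 130.8  21.6  20.6  64.3 248.3 198. ]
[583.4 152.3   9.8  54.9 -84.3 238.5 186. ]
[598.1 223.2  25.4  31.  -44.5 206.5 179.7]
```

```bash
python3 -m handwheel '[0.62,0,0.03,0.36,0,0.62,0,0,0.36,0,0.62,0,0,0.35,0,0,0,0,0,0,0,0,0,0,0,0,0,0,0,0,0,0,0,0,0,0,0,0,-0.35,0,0,0,0,-0.4,0,0,0,0,-0.4,-0.05,0,0,0,0,-0.05]' 40
python3 -m handwheel '[0,0,0,0,0,0,0,0,0,0]'
python3 - <<'E'
from h import *
to([.6306,-.1801,.13],78)
c=vision.camera("top")
rk=np.array([[338.3,207.1],[340.1,197.2],[341.8,187.3],[344.2,177.7],[346,168]])
p=np.load("case.npy");d=ray(c,rk,.034)[:,:2]-p[:2];a=p[2]
print("rockers in case",(d@np.array([[np.cos(a),-np.sin(a)],[np.sin(a),np.cos(a)]])).round(4))
for r in relays(c,65):
  if r[1]>90 and r[0]<650: print(np.round(r,1))
E
```

```text
clock: 10.68
tcp_pos: [0.5645, 0.1272, 0.1304]
eef_rot: [0.66, 3.066, 0.002]
contact_force: [0.4, -0.1, 0.5]
finger_gap: 0.0295
finger_force: 0.0
tcp [0.5645 0.1272 0.1304] shift(now axes) [-1.866 -2.529  0.006] turn -0.102 tool x [-0.911  0.411 -0.005] y [0.411 0.911 0.002] z [ 0.005  0.    -1.   ] j [ 0.09  0.55  1.54 -0.    1.05 -1.06]
rockers in case [[-0.0618 -0.0452]
 [-0.0621 -0.0233]
 [-0.0626 -0.0013]
 [-0.0615  0.0205]
 [-0.0617  0.0424]]
[559.6 130.8  22.6  22.6 -26.5 248.2 197.3]
[598.1 223.2  25.4  31.  -44.7 206.6 179.6]$: bad value
```

```bash
python3 -m handwheel '[0.62,0,0,0,0,0.62,0,0,0,0,0.62,0.027,0.007,0.37,0,0.62,0,0,0.37,0,0.62,0,0,0.37,0,0.62,0,0,0,0,0,0,0,0,0,0,0,0,0,0,0,0,0,0,0,0,0,0,0,0]' 40
python3 -m handwheel '[0,0,0,0,0,0,0,0,-0.35,0,0,0,0,-0.4,-0.05,0,0,0,-0.36,-0.05,0,0,0,0,0]' 
python3 -c "
from h import *
to([.6306,-.1801,.13],78)"
```

```text
clock: 11.57
tcp_pos: [0.5607, 0.1292, 0.0168]
eef_rot: [0.66, 3.071, 0.0]
contact_force: [1.2, 0.0, 0.5]
finger_gap: 0.0291
finger_force: 40.4
clock: 11.98
tcp_pos: [0.5644, 0.1296, 0.1349]
eef_rot: [0.326, 3.112, 0.004]
contact_force: [1.6, -0.4, 0.2]
finger_gap: 0.0292
finger_force: 39.7
tcp [0.5644 0.1296 0.1349] shift(now axes) [-1.289 -2.893  0.054] turn 0.0 tool x [-0.978  0.207 -0.012] y [0.207 0.978 0.004] z [ 0.013  0.001 -1.   ] j [ 0.09  0.54  1.54 -0.    1.05 -1.27]
```

```bash
python3 -m handwheel '[0,-0.143,-0.321,0,0,0,-0.143,-0.321,0,0,0,-0.143,-0.321,0,0,0,-0.143,-0.321,0,0,0,-0.143,-0.321,0,0,0,-0.143,-0.321,0,0,0,-0.143,-0.321,0,0,0,-0.143,-0.321,0,0,0,-0.143,-0.321,0,0,0,0,0,0,0]'
python3 -c "
from h import *
to([.6306,-.1801,.026],78)"
```

```text
clock: 12.82
tcp_pos: [0.6254, -0.1869, 0.127]
eef_rot: [0.344, 3.121, -0.004]
contact_force: [-0.4, 0.1, -1.1]
finger_gap: 0.0291
finger_force: 42.7
tcp [ 0.6254 -0.1869  0.127 ] shift(now axes) [-0.033  0.08   1.01 ] turn -0.005 tool x [-0.976  0.218 -0.002] y [ 0.218  0.976 -0.002] z [ 0.001 -0.003 -1.   ] j [-0.41  0.68  1.3  -0.    1.16 -1.76]
```

```bash
python3 -m handwheel '[0,-0.033,0.08,0.25,0,0,0,0,0.3,0,0,0,0,0.3,0,0,0,0,0.16,0,0,0,0,0,0,0,0,0,0,0]'
python3 -m handwheel '[0.6,0,0,0,0,0.6,0,0,0,0,0.6,0,0,0,0,0.6,0,0,-0.25,0,0.6,0,0,-0.37,0,0.6,0,0,-0.37,0]'
python3 -m handwheel '[0.62,0.157,0.306,0,0,0.62,0.157,0.306,0,0,0.62,0.157,0.306,0,0,0.62,0.157,0.306,0,0,0.62,0.157,0.306,0,0,0.62,0.157,0.306,0,0,0.62,0.157,0.306,0,0,0.62,0.157,0.306,0,0,0.62,0.157,0.306,0,0,0.62,0.157,0.306,0,0]'
python3 -m handwheel '[0.62,0.157,0.306,0,0,0.62,0.157,0.306,0,0,0.62,0,0,0,0.0533,0.62,0,0,0,0.0533,0.62,0,0,0,0.0533,0.62,0,0,0,0.0533,0.62,0,0,0,0.0533,0.62,0,0,0,0,0.62,0,0,0,0]'
python3 - <<'E'
from h import *
to([.5275,.2195,.019],46)
c=vision.camera("top")
for r in relays(c,65):
  if r[0]<650: print(np.round(r,1))
E
```

```text
clock: 13.32
tcp_pos: [0.6296, -0.1729, 0.0258]
eef_rot: [-0.336, -3.123, -0.0]
contact_force: [0.5, -0.9, -0.5]
finger_gap: 0.029
finger_force: 43.2
clock: 13.82
tcp_pos: [0.6291, -0.173, 0.1256]
eef_rot: [-0.335, -3.121, -0.001]
contact_force: [1.3, -0.5, 1.0]
finger_gap: 0.0509
finger_force: 0.0
clock: 14.65
tcp_pos: [0.5409, 0.1606, 0.1259]
eef_rot: [0.336, 3.123, 0.0]
contact_force: [1.5, 0.4, -0.2]
finger_gap: 0.0527
finger_force: 0.0
clock: 15.4
tcp_pos: [0.5238, 0.2256, 0.1256]
eef_rot: [1.178, 2.912, 0.0]
contact_force: [0.8, -0.4, 0.3]
finger_gap: 0.0529
finger_force: 0.0
tcp [0.5238 0.2256 0.1256] shift(now axes) [-0.068 -0.018  1.066] turn -0.0 tool x [-0.719  0.695 -0.   ] y [0.695 0.719 0.   ] z [ 0.  0. -1.] j [ 0.27  0.54  1.56 -0.    1.03 -0.53]
[450.7 111.7  25.6  32.1 -89.2 256.4 247.5]
[538.1 -65.   31.4  15.5  76.  338.2 207.1]
[559.7 -69.5  32.2  15.6  74.  340.  197.2]
[581.4 -74.2  31.   15.6  71.3 341.8 187.2]
[603.1 -79.4  31.2  15.5  73.8 344.1 177.6]
[625.2 -83.6  31.4  15.6  73.8 346.  168. ]
[ 632.6 -176.    26.6   31.7  -11.6  387.5  164.7]
[509.2 224.4  38.9  15.1  45.9 205.7 220.2]
[597.6 222.7  24.1  31.  -44.7 207.2 179.5]
```

Run:
```python
from h import *
c=vision.camera("scene");v=c["pixels"]
print(proj(c,[[.5275,.2195,.02],[.598,.223,.02],[.45,.112,.02]]).round(0))
a=cv2.resize(v[215:385,240:440],None,fx=3,fy=3)
c=vision.camera("top");b=cv2.resize(c["pixels"][160:270,170:270],None,fx=2,fy=2)
o=np.zeros((510,800,3),np.uint8);o[:,:600]=a;o[:220,600:]=b
cv2.imwrite("pics/b1.png",o[:,:,::-1])
```

```text
[[345. 293.]
 [320. 314.]
 [331. 247.]]
```

View pics/b1.png

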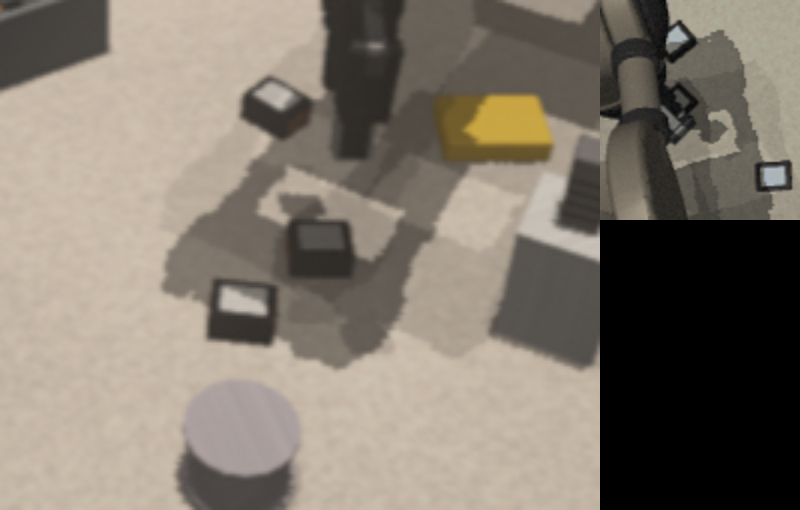

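```bash
python3 -m handwheel '[0.62,-0.068,-0.018,0.36,0,0.62,0,0,0.36,0,0.62,0,0,0.34,0,0.62,0,0,0,0,0,0,0,0,0,0,0,0,0,0,0,0,0,0,0,0,0,0,0,0,0,0,0,0,0]' 40
python3 -m handwheel '[0,0,0,-0.35,0,0,0,0,-0.37,-0.0533,0,0,0,-0.36,-0.0533,0,0,0,0,-0.0533,0,0,0,0,-0.0533,0,0,0,0,-0.0533,0,0,0,0,0,0,0,0,0,0]' 
python3 -c "
from h import *
to([.5837,-.1701,.13],78)"
```

```text
clock: 16.3
tcp_pos: [0.5277, 0.2196, 0.0202]
eef_rot: [1.182, 2.91, 0.001]
contact_force: [0.8, 0.1, -0.6]
finger_gap: 0.029
finger_force: 39.8
clock: 16.97
tcp_pos: [0.5274, 0.2195, 0.1277]
eef_rot: [0.34, 3.123, 0.0]
contact_force: [0.3, -0.0, 0.7]
finger_gap: 0.0292
finger_force: 39.8
tcp [0.5274 0.2195 0.1277] shift(now axes) [-1.389 -3.683 -0.023] turn -0.004 tool x [-0.977  0.215 -0.   ] y [0.215 0.977 0.   ] z [ 0.  0. -1.] j [ 0.26  0.54  1.56 -0.    1.04 -1.09]
```

```bash
python3 -m handwheel '[0,-0.1158,-0.307,0,0,0,-0.1158,-0.307,0,0,0,-0.1158,-0.307,0,0,0,-0.1158,-0.307,0,0,0,-0.1158,-0.307,0,0,0,-0.1158,-0.307,0,0,0,-0.1158,-0.307,0,0,0,-0.1158,-0.307,0,0,0,-0.1158,-0.307,0,0,0,-0.1158,-0.307,0,0]' >/dev/null
python3 -m handwheel '[0,-0.1158,-0.307,0,0,0,-0.1158,-0.307,0,0,0,0,0,0,0,0,0,0,0,0,0,0,0,0.33,0,0,0,0,0.33,0,0,0,0,0.25,0,0,0,0,0.11,0,0,0,0,0,0,0,0,0,0,0]'
python3 -m handwheel '[0.6,0,0,0,0,0.6,0,0,0,0,0.6,0,0,0,0,0.6,0,0,-0.25,0,0.6,0,0,-0.37,0,0.6,0,0,-0.4,0]'
python3 -m handwheel '[0.62,0.059,0.3226,0,0,0.62,0.059,0.3226,0,0,0.62,0.059,0.3226,0,0,0.62,0.059,0.3226,0,0,0.62,0.059,0.3226,0,0,0.62,0.059,0.3226,0,0,0.62,0.059,0.3226,0,0,0.62,0.059,0.3226,0,0,0.62,0.059,0.3226,0,0,0.62,0.059,0.3226,0,0]' >/dev/null
python3 -m handwheel '[0.62,0.059,0.3226,0,0,0.62,0.059,0.3226,0,0,0.62,0,0,0,0.0583,0.62,0,0,0,0.0583,0.62,0,0,0,0.0583,0.62,0,0,0,0.0583,0.62,0,0,0,0.0583,0.62,0,0,0,0,0.62,0,0,0,0]'
python3 - <<'E'
from h import *
to([.598,.223,.019],43)
for n in("top","scene"):
  c=vision.camera(n)
  for r in relays(c,65):
    if r[0]<650: print(n,np.round(r,1))
E
```

```text
clock: 18.63
tcp_pos: [0.585, -0.1687, 0.0255]
eef_rot: [-0.336, -3.123, -0.001]
contact_force: [0.3, 0.9, -0.3]
finger_gap: 0.0293
finger_force: 43.6
clock: 19.13
tcp_pos: [0.584, -0.1692, 0.1275]
eef_rot: [-0.336, -3.12, -0.002]
contact_force: [1.4, -0.4, -0.3]
finger_gap: 0.0509
finger_force: 0.0
clock: 20.72
tcp_pos: [0.5979, 0.2235, 0.1278]
eef_rot: [1.253, 2.88, 0.0]
contact_force: [0.8, -0.7, -0.2]
finger_gap: 0.0532
finger_force: 0.0
tcp [0.5979 0.2235 0.1278] shift(now axes) [-0.004 -0.004  1.088] turn -0.0 tool x [-0.682  0.732 -0.   ] y [0.732 0.682 0.   ] z [ 0.001  0.    -1.   ] j [ 0.24  0.65  1.35 -0.    1.14 -0.51]
top [450.8 111.7  25.6  32.2 -89.6 256.5 247.5]
top [ 585.7 -171.4   27.5   32.4   -9.5  386.4  185.6]
top [537.9 -64.7  31.9  15.   75.9 338.2 207.1]
top [559.7 -69.5  32.2  15.6  74.  340.  197.2]
top [581.4 -74.2  31.   15.6  71.3 341.8 187.2]
top [602.9 -79.1  31.8  15.7  71.2 344.  177.5]
top [625.2 -83.6  31.4  15.6  73.8 346.  167.9]
top [ 632.6 -176.    26.6   31.7  -11.6  387.7  164.5]
scene [448.6 104.   69.1  32.6  28.6 327.  244.8]
scene [302.3 -28.   53.7 108.3 -49.9 329.8 190.8]
scene [-567.3  -97.8  162.5   16.7   23.7  491.1   87. ]
scene [-741.8   -6.6  552.5   40.7   17.6  541.4   80.2]
```

```bash
python3 -m handwheel '[0.62,-0.004,-0.004,0.36,0,0.62,0,0,0.36,0,0.62,0,0,0.36,0,0.62,0,0,0,0,0,0,0,0,0,0,0,0,0,0,0,0,0,0,0,0,0,0,0,0,0,0,0,0,0]' 40
python3 -m handwheel '[0,0,0,-0.35,0,0,0,0,-0.37,-0.0583,0,0,0,-0.36,-0.0583,0,0,0,0,-0.0583,0,0,0,0,-0.0583,0,0,0,0,-0.0583,0,0,0,0,0,0,0,0,0,0]' 
python3 -c "
from h import *
to([.5367,-.1601,.13],78)"
```

```text
clock: 21.57
tcp_pos: [0.5982, 0.2228, 0.0201]
eef_rot: [1.258, 2.878, 0.001]
contact_force: [-0.4, -0.3, -1.2]
finger_gap: 0.0293
finger_force: 38.8
clock: 22.23
tcp_pos: [0.5979, 0.2227, 0.1276]
eef_rot: [0.341, 3.123, -0.0]
contact_force: [-0.7, 1.3, -0.4]
finger_gap: 0.0295
finger_force: 38.8
tcp [0.5979 0.2227 0.1276] shift(now axes) [-0.228 -3.87  -0.024] turn -0.004 tool x [-0.976  0.216 -0.   ] y [ 0.216  0.976 -0.   ] z [ 0. -0. -1.] j [ 0.24  0.65  1.35 -0.    1.14 -1.12]
```

```bash
python3 -m handwheel '[0,-0.0207,-0.3518,0,0,0,-0.0207,-0.3518,0,0,0,-0.0207,-0.3518,0,0,0,-0.0207,-0.3518,0,0,0,-0.0207,-0.3518,0,0,0,-0.0207,-0.3518,0,0,0,-0.0207,-0.3518,0,0,0,-0.0207,-0.3518,0,0,0,-0.0207,-0.3518,0,0,0,-0.0207,-0.3518,0,0]' >/dev/null
python3 -m handwheel '[0,-0.0207,-0.3518,0,0,0,0,0,0,0,0,0,0,0,0,0,0,0,0.33,0,0,0,0,0.33,0,0,0,0,0.25,0,0,0,0,0.11,0,0,0,0,0,0,0,0,0,0,0]'
python3 -m handwheel '[0.6,0,0,0,0,0.6,0,0,0,0,0.6,0,0,0,0,0.6,0,0,-0.25,0,0.6,0,0,-0.37,0,0.6,0,0,-0.4,0]'
python3 -m handwheel '[0.72,0.179,0.309,0,0,0.72,0.179,0.309,0,0,0.72,0.179,0.309,0,0,0.72,0.179,0.309,0,0,0.72,0.179,0.309,0,0,0.72,0.179,0.309,0,0,0.72,0.179,0.309,0,0,0.72,0.179,0.309,0,0]' >/dev/null
python3 -m handwheel '[0.72,0,0,0,-0.0515,0.72,0,0,0,-0.0515,0.72,0,0,0,0,0.72,0,0,0,0]'
python3 - <<'E'
from h import *
to([.4505,.112,.019],90)
for n in("top","scene"):
  c=vision.camera(n)
  for r in relays(c,65):
    if 350<r[0]<650: print(n,np.round(r,1))
print(proj(c,[[.4505,.112,.02]]))
E
```

```text
clock: 23.82
tcp_pos: [0.5384, -0.1591, 0.0255]
eef_rot: [-0.336, -3.123, -0.0]
contact_force: [-0.0, -0.5, -0.7]
finger_gap: 0.0288
finger_force: 41.2
clock: 24.32
tcp_pos: [0.5373, -0.1593, 0.128]
eef_rot: [-0.335, -3.121, -0.001]
contact_force: [1.1, -0.6, -0.8]
finger_gap: 0.0513
finger_force: 0.0
clock: 25.32
tcp_pos: [0.4508, 0.1121, 0.128]
eef_rot: [0.002, 3.14, 0.0]
contact_force: [-0.3, -0.7, -0.5]
finger_gap: 0.0614
finger_force: 0.0
tcp [0.4508 0.1121 0.128 ] shift(now axes) [ 4.00e-03 -1.00e-03  1.09e+00] turn -0.001 tool x [-1.     0.001 -0.001] y [0.001 1.    0.   ] z [ 0.001  0.    -1.   ] j [ 0.08  0.38  1.85 -0.    0.91 -1.49]
top [ 538.3 -162.1   26.6   31.1  -13.2  383.   207. ]
top [ 585.8 -171.8   26.5   31.7  -11.4  386.5  185.5]
top [537.7 -65.2  30.9  15.   76.  338.3 207.2]
top [559.6 -70.1  31.   15.6  74.  340.1 197.3]
top [580.9 -74.4  30.3  14.9  71.3 341.8 187.3]
top [603.3 -79.2  30.4  15.   71.3 344.2 177.7]
top [625.  -84.2  30.2  15.6  73.8 346.  168. ]
top [ 632.6 -176.2   26.3   31.7  -11.5  387.5  164.7]
[[330.41577816 246.60927143]]
```

```bash
python3 -m handwheel '[0.72,0.004,0,0.36,0,0.72,0,0,0.36,0,0.72,0,0,0.36,0,0.72,0,0,0,0,0,0,0,0,0,0,0,0,0,0,0,0,0,0,0,0,0,0,0,0,0,0,0,0,0]' 40
python3 -m handwheel '[0,0,0,-0.35,0,0,0,0,-0.37,0.0515,0,0,0,-0.36,0.0515,0,0,0,0,0,0,0,0,0,0]' 
python3 -c "
from h import *
to([.4898,-.1501,.13],78)"
```

```text
clock: 26.17
tcp_pos: [0.4513, 0.1118, 0.0211]
eef_rot: [-0.002, 3.138, 0.0]
contact_force: [1.7, -0.2, 4.5]
finger_gap: 0.037
finger_force: 41.3
clock: 26.58
tcp_pos: [0.4517, 0.1119, 0.13]
eef_rot: [0.334, 3.117, 0.002]
contact_force: [-1.2, -1.2, -2.0]
finger_gap: 0.0369
finger_force: 40.7
tcp [0.4517 0.1119 0.13  ] shift(now axes) [-9.28e-01 -2.48e+00  2.00e-03] turn -0.002 tool x [-0.977  0.212 -0.006] y [0.212 0.977 0.002] z [ 0.007  0.    -1.   ] j [ 0.08  0.37  1.85 -0.    0.91 -1.28]
```

```bash
python3 -m handwheel '[0,-0.116,-0.31,0,0,0,-0.116,-0.31,0,0,0,-0.116,-0.31,0,0,0,-0.116,-0.31,0,0,0,-0.116,-0.31,0,0,0,-0.116,-0.31,0,0,0,-0.116,-0.31,0,0,0,-0.116,-0.31,0,0,0,0,0,0,0,0,0,0,0,0]' 
python3 -m handwheel '[0,0,0,0.33,0,0,0,0,0.33,0,0,0,0,0.25,0,0,0,0,0.11,0,0,0,0,0,0,0,0,0,0,0]'
python3 -m handwheel '[0.65,0,0,0,0,0.65,0,0,0,0,0.65,0,0,0,0,0.65,0,0,-0.25,0,0.65,0,0,-0.37,0,0.65,0,0,-0.4,0,0.5,0,0,-0.3,0,0.5,0,0,-0.3,0,0.5,0.0965,0.3386,0,0,0.5,0.0965,0.3386,0,0]'
python3 -m handwheel '[0.5,0.0965,0.3386,0,0,0.5,0.0965,0.3386,0,0,0.5,0.0965,0.3386,0,0,0.5,0.0965,0.3386,0,0,0.5,0.0965,0.3386,0,0,0.5,0.0965,0.3386,0,0,0.5,0.0965,0.3386,0,0,0.5,0.0965,0.3386,0,0,0.5,0.0965,0.3386,0,0,0.5,0.0965,0.3386,0,0]' >/dev/null
python3 -m handwheel '[0.5,0.0965,0.3386,0,0,0.5,0.0965,0.3386,0,0,0.5,0,0,0,-0.0533,0.5,0,0,0,-0.0533,0.5,0,0,0,-0.0533,0.5,0,0,0,-0.0533,0.5,0,0,0,-0.0533,0.5,0,0,0,0,0.5,0,0,0,0]'
python3 - <<'E'
from h import *
to([.4598,.3418,.107],110)
o=np.zeros((560,800,3),np.uint8)
c=vision.camera("top");o[:,:560]=cv2.resize(c["pixels"][120:260,300:440],None,fx=4,fy=4)
c=vision.camera("scene");o[:210,560:]=cv2.resize(c["pixels"][190:260,150:230],None,fx=3,fy=3);o[220:520,560:]=cv2.resize(c["pixels"][225:325,390:470],None,fx=3,fy=3)
cv2.imwrite("pics/after.png",np.clip(o[:,:,::-1]*1.4,0,255).astype(np.uint8))
E
```

```text
clock: 27.42
tcp_pos: [0.4875, -0.1515, 0.1261]
eef_rot: [-0.339, -3.121, -0.001]
contact_force: [-0.4, 0.4, -0.9]
finger_gap: 0.0371
finger_force: 40.7
clock: 27.92
tcp_pos: [0.4871, -0.1481, 0.0244]
eef_rot: [-0.332, -3.121, -0.002]
contact_force: [0.2, 2.2, -1.3]
finger_gap: 0.037
finger_force: 46.6
clock: 28.75
tcp_pos: [0.4845, -0.0801, 0.1894]
eef_rot: [0.338, 3.118, -0.002]
contact_force: [0.5, -0.1, -0.2]
finger_gap: 0.0427
finger_force: 0.0
clock: 30.33
tcp_pos: [0.4563, 0.3418, 0.1872]
eef_rot: [0.534, -3.095, 0.0]
contact_force: [-0.9, -1.0, 0.2]
finger_gap: 0.0425
finger_force: 0.0
tcp [0.4563 0.3418 0.1872] shift(now axes) [-0.034 -0.012  0.802] turn -0.003 tool x [-0.942 -0.335  0.   ] y [-0.335  0.942 -0.   ] z [-0. -0. -1.] j [ 0.51  0.48  1.49 -0.    1.18 -1.4 ]
```

View pics/after.png

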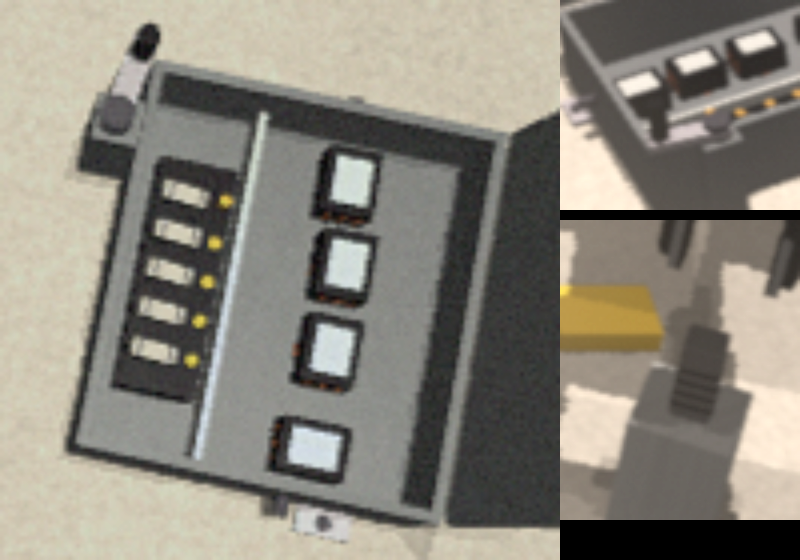

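```bash
python3 -m handwheel '[0.5,-0.034,-0.012,0.27,0,0.5,0,0,0.27,0,0.5,0,0,0.26,0,0.5,0,0,0,0,0,0,0,0,0,0,0,0,0,0,0,0,0,0,0,0,0,0,0,0,0,0,0,0,0]' 60
python3 - <<'E'
from h import *
to([.4598,.3418,.107],110)
for n,z in(("top",.026),("scene",.026)):
  c=vision.camera(n);h=cv2.cvtColor(c["pixels"],cv2.COLOR_RGB2HSV)
  m=cv2.inRange(h,(15,110,80),(35,255,255));k,l,s,q=cv2.connectedComponentsWithStats(m)
  p=np.load("case.npy");a=p[2];M=np.array([[np.cos(a),-np.sin(a)],[np.sin(a),np.cos(a)]])
  for i in range(1,k):
    if 3<s[i,4]<60: 
      u=(ray(c,q[i],z)[0,:2]-p[:2])@M
      if abs(u[0])<.1: print(n,s[i],q[i].round(1),u.round(4))
E
```

```text
clock: 31.18
tcp_pos: [0.461, 0.3419, 0.1086]
eef_rot: [-0.537, 3.093, 0.001]
contact_force: [-0.6, -0.2, 0.0]
finger_gap: 0.0214
finger_force: 59.4
tcp [0.461  0.3419 0.1086] shift(now axes) [0.012 0.004 0.016] turn -0.002 tool x [-0.941 -0.337 -0.002] y [-0.337  0.941  0.   ] z [ 0.002  0.001 -1.   ] j [ 0.5   0.57  1.57 -0.    1.   -1.41]
top [355 169   3   3   9] [356. 170.] [-0.0385  0.0448]
top [352 179   4   4  12] [353.3 180.2] [-0.04    0.0211]
top [350 189   4   3  11] [351.4 190.1] [-0.0401 -0.0012]
top [348 199   4   3  10] [349.5 199.8] [-0.0401 -0.023 ]
top [346 208   4   4  11] [347.5 209.6] [-0.0402 -0.045 ]
scene [237 217   4   2   7] [238.3 217.4] [-0.0415 -0.0471]
scene [227 220   4   2   7] [228.7 220.6] [-0.0414 -0.0245]
scene [218 223   4   2   7] [219.7 223.6] [-0.0413 -0.0036]
scene [208 226   4   3   9] [209.3 227.1] [-0.0416  0.0203]
```

```bash
python3 -m handwheel '[0,0,0,-0.2,0,0,0,0,-0.25,0,0,0,0,-0.3,0,0,0,0,-0.4,0,0,0,0,0,0,0,-0.01,-0.317,0,0,0,-0.01,-0.317,0,0,0,-0.01,-0.317,0,0,0,-0.01,-0.317,0,0,0,-0.01,-0.317,0,0]' 
python3 -m handwheel '[0,-0.01,-0.317,0,0,0,-0.01,-0.317,0,0,0,-0.01,-0.317,0,0,0,-0.01,-0.317,0,0,0,-0.01,-0.317,0,0,0,-0.01,-0.317,0,0,0,-0.01,-0.317,0,0,0,-0.01,-0.317,0,0,0,-0.01,-0.317,0,0,0,0,0,0,0]' 
python3 -m handwheel '[0,0,0,0,0,0,0,0,0,0]'
python3 - <<'E'
from h import *
to([.6240,-.0714,.15],110)
c=vision.camera("scene");print(proj(c,[[.624,-.0714,.12]]),proj(c,[[.624,-.0714,.037]]));cv2.imwrite("pics/sty.png",cv2.resize(c["pixels"][130:270,130:280],None,fx=4,fy=4)[:,:,::-1])
E
```

```text
clock: 32.12
tcp_pos: [0.519, 0.1928, 0.2226]
eef_rot: [-0.538, 3.094, -0.0]
contact_force: [-0.9, 0.8, -1.0]
finger_gap: 0.0211
finger_force: 59.8
clock: 32.95
tcp_pos: [0.6248, -0.0771, 0.2219]
eef_rot: [-0.53, 3.096, -0.004]
contact_force: [-0.5, 0.2, -0.4]
finger_gap: 0.0213
finger_force: 59.8
clock: 33.12
tcp_pos: [0.6231, -0.0711, 0.2222]
eef_rot: [0.537, -3.095, -0.001]
contact_force: [0.6, -0.2, -0.7]
finger_gap: 0.0214
finger_force: 59.8
tcp [ 0.6231 -0.0711  0.2222] shift(now axes) [-0.008 -0.006  0.722] turn -0.003 tool x [-0.942 -0.337  0.   ] y [-0.337  0.942  0.001] z [-0.001  0.001 -1.   ] j [-0.24  0.55  1.26  0.    1.33 -2.15]
[[201.17585228 199.9603118 ]] [[204.84700571 234.11919664]]
```

View pics/sty.png

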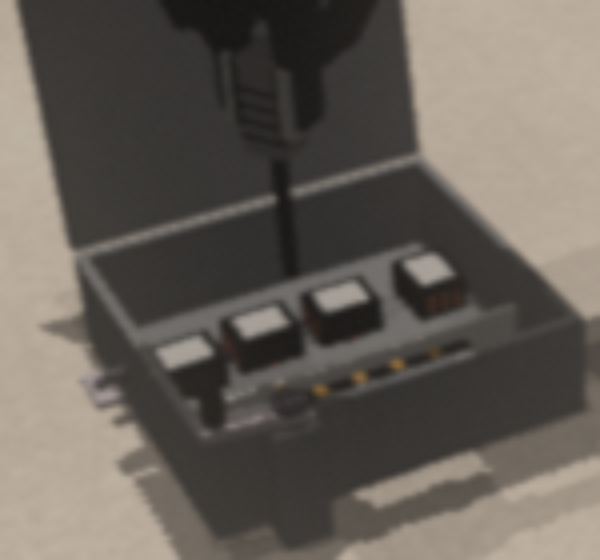

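```bash
python3 -m handwheel '[0,-0.008,-0.006,0.27,0,0,0,0,0.27,0,0,0,0,0.24,0,0,0,0,0,0,0,0,0,0,0]' 
python3 -m handwheel '[0,0,0,0.04,0,0,0,0,0.03,0,0,0,0,0.03,0,0,0,0,0.02,0,0,0,0,0,0]' 
python3 -m handwheel '[0,0,0,0.02,0,0,0,0,0,0]'
python3 -c "
from h import *
to([.6240,-.0714,.13],110)"
```

```text
clock: 33.58
tcp_pos: [0.6237, -0.0704, 0.144]
eef_rot: [0.54, -3.093, -0.002]
contact_force: [0.4, 0.3, 0.7]
finger_gap: 0.0211
finger_force: 59.8
clock: 34.0
tcp_pos: [0.6247, -0.0718, 0.1329]
eef_rot: [-0.538, 3.094, -0.001]
contact_force: [0.5, -0.2, 1.5]
finger_gap: 0.0216
finger_force: 59.8
clock: 34.17
tcp_pos: [0.6244, -0.0717, 0.1305]
eef_rot: [-0.538, 3.095, 0.0]
contact_force: [0.7, 0.6, 1.3]
finger_gap: 0.0211
finger_force: 59.9
tcp [ 0.6244 -0.0717  0.1305] shift(now axes) [0.003 0.004 0.005] turn -0.002 tool x [-0.941 -0.337 -0.   ] y [-0.337  0.941 -0.   ] z [ 0.  0. -1.] j [-0.24  0.63  1.38  0.    1.13 -2.15]
```

```bash
python3 -m handwheel '[0,0,0,0.02,0,0,0,0,0,0]' 
python3 -m handwheel '[0,0,0,0.01,0,0,0,0,0,0]' 
python3 -m handwheel '[0,0,0,0.01,0,0,0,0,0,0]'
```

```text
clock: 34.33
tcp_pos: [0.6247, -0.0718, 0.13]
eef_rot: [-0.538, 3.094, -0.001]
contact_force: [-2.0, 1.8, 10.4]
finger_gap: 0.0215
finger_force: 61.2
clock: 34.5
tcp_pos: [0.6247, -0.0717, 0.1298]
eef_rot: [-0.538, 3.093, -0.001]
contact_force: [-3.7, 1.6, 15.1]
finger_gap: 0.0213
finger_force: 61.9
clock: 34.67
tcp_pos: [0.6248, -0.0717, 0.1297]
eef_rot: [-0.538, 3.093, -0.002]
contact_force: [-4.6, 1.9, 19.5]
finger_gap: 0.0214
finger_force: 62.6
```

```bash
python3 -m handwheel '[0,0,0,-0.15,0,0,0,0,-0.25,0,0,0,0,-0.3,0,0,0,0,-0.27,0,0,0,0,0,0]'
python3 - <<'E'
from h import *
to([.461,.3419,.2226],110)
c=vision.camera("top");v=c["pixels"][155:222,325:360];print(proj(c,[[.6390,-.065,.03]]))
for n in ("top",):
  for r in relays(c,65): print(np.round(r,1)) if 500<r[0]<650 else 0
E
python3 -m handwheel '[0,0.0102,0.3174,0,0,0,0.0102,0.3174,0,0,0,0.0102,0.3174,0,0,0,0.0102,0.3174,0,0,0,0.0102,0.3174,0,0,0,0.0102,0.3174,0,0,0,0.0102,0.3174,0,0,0,0.0102,0.3174,0,0,0,0.0102,0.3174,0,0,0,0.0102,0.3174,0,0]' >/dev/null
python3 -m handwheel '[0,0.0102,0.3174,0,0,0,0.0102,0.3174,0,0,0,0.0102,0.3174,0,0,0,0.0102,0.3174,0,0,0,0,0,0,0,0,0,0,0,0,0,0,0,0,0]'
python3 - <<'E'
from h import *
to([.461,.3419,.1086],110)
o=np.zeros((560,800,3),np.uint8)
c=vision.camera("top");o[:,:400]=cv2.resize(c["pixels"][155:225,320:370],None,fx=8,fy=8,interpolation=cv2.INTER_CUBIC)
c=vision.camera("scene");o[:,400:]=cv2.resize(c["pixels"][195:335,380:480],None,fx=4,fy=4)
print(proj(c,[[.461,.3419,.1226]]))
cv2.imwrite("pics/ret.png",np.clip(o[:,:,::-1]*1.4,0,255).astype(np.uint8))
E
```

```text
clock: 35.08
tcp_pos: [0.6266, -0.0725, 0.2295]
eef_rot: [-0.536, 3.086, -0.007]
contact_force: [-0.4, -0.3, -0.1]
finger_gap: 0.0208
finger_force: 59.7
tcp [ 0.6266 -0.0725  0.2295] shift(now axes) [0.162 4.46  0.041] turn -0.002 tool x [-0.941 -0.337 -0.008] y [-0.337  0.941 -0.006] z [ 0.01  -0.003 -1.   ] j [-0.24  0.55  1.25 -0.    1.34 -2.15]
[[338.02397734 160.59106969]]
[517.  -36.1  18.8  68.5 -12.4 324.2 217.4]
[589.1 -46.3  11.1  82.9 -11.3 329.2 184. ]
clock: 36.55
tcp_pos: [0.4607, 0.3412, 0.2222]
eef_rot: [0.538, -3.093, 0.002]
contact_force: [-0.3, -0.5, -0.1]
finger_gap: 0.0215
finger_force: 59.6
tcp [0.4607 0.3412 0.2222] shift(now axes) [-0.008  0.007  1.136] turn -0.002 tool x [-0.941 -0.338  0.002] y [-0.338  0.941 -0.001] z [-0.002 -0.002 -1.   ] j [ 0.5   0.45  1.43 -0.    1.26 -1.41]
[[436.14652754 267.83911318]]
```

View pics/ret.png

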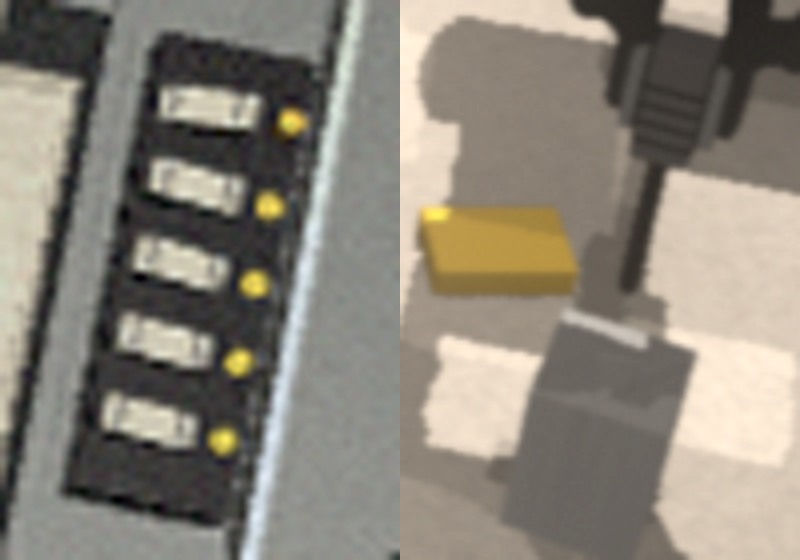

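```bash
python3 -m handwheel '[0,-0.008,0.007,0.2,0,0,0,0,0.2,0,0,0,0,0.1,0,0,0,0,0.1,0,0,0,0,0,0]' 
python3 -m handwheel '[0,0,0,0.15,0,0,0,0,0.15,0,0,0,0,0.15,0,0,0,0,0.06,0,0,0,0,0,0,0,0,0,0,0]'
```

```text
clock: 37.07
tcp_pos: [0.4611, 0.3415, 0.1614]
eef_rot: [0.536, -3.092, 0.002]
contact_force: [-0.3, 0.1, -0.7]
finger_gap: 0.0213
finger_force: 59.6
clock: 37.57
tcp_pos: [0.462, 0.3428, 0.1131]
eef_rot: [-0.537, 3.094, 0.0]
contact_force: [0.1, 0.5, -0.3]
finger_gap: 0.0215
finger_force: 59.6
```

```bash
python3 -m handwheel '[0,0,0,0.02,0,0,0,0,0.015,0,0,0,0,0,0]' 
python3 -m handwheel '[0.45,0,0,0,0,0.45,0,0,0,0,0.45,0,0,0,0,0.45,0,0,-0.2,0,0.45,0,0,-0.4,0,0.45,0,0,-0.4,0,0.45,0,0,-0.4,0.0533,0.45,0,0,-0.4,0.0533,0.45,0,0,-0.4,0.0533,0.45,0,0,-0.3,0.0533]'
python3 -m handwheel '[0.4,0,0,0,0.0533,0.4,0,0,0,0,0.4,0,0,0,0]'
python3 - <<'E'
from h import *
to([.5089,-.2601,.2403],78)
o=np.zeros((560,800,3),np.uint8)
c=vision.camera("scene");o[:,400:]=cv2.resize(c["pixels"][195:335,380:480],None,fx=4,fy=4)
o[:480,:400]=cv2.resize(c["pixels"][80:272,120:280],None,fx=2.5,fy=2.5)
print(proj(c,[[.5089,-.2601,.2403]]))
cv2.imwrite("pics/ret2.png",np.clip(o[:,:,::-1]*1.4,0,255).astype(np.uint8))
E
```

```text
clock: 37.82
tcp_pos: [0.4617, 0.3428, 0.1093]
eef_rot: [-0.538, 3.094, 0.0]
contact_force: [-0.8, -0.1, -1.7]
finger_gap: 0.0214
finger_force: 59.6
clock: 38.65
tcp_pos: [0.4615, 0.3427, 0.363]
eef_rot: [0.169, 3.133, 0.003]
contact_force: [2.2, 0.5, -0.2]
finger_gap: 0.0384
finger_force: 0.0
clock: 38.9
tcp_pos: [0.4612, 0.3425, 0.3584]
eef_rot: [-0.33, -3.123, 0.001]
contact_force: [0.4, 0.3, -0.5]
finger_gap: 0.0343
finger_force: 0.0
tcp [0.4612 0.3425 0.3584] shift(now axes) [-1.727 -5.793  1.184] turn -0.001 tool x [-0.978  0.209  0.001] y [ 0.209  0.978 -0.001] z [-0.001 -0.001 -1.   ] j [ 0.51  0.38  1.16 -0.    1.6  -0.85]
[[188.65577105  95.10585628]]
```

View pics/ret2.png

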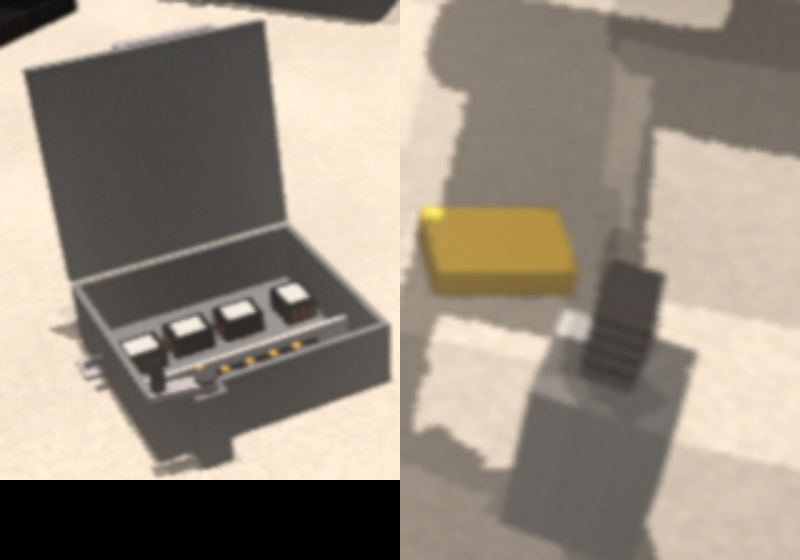

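```bash
python3 -m handwheel '[0.4,-0.096,-0.322,0,0,0.4,-0.096,-0.322,0,0,0.4,-0.096,-0.322,0,0,0.4,-0.096,-0.322,0,0,0.4,-0.096,-0.322,0,0,0.4,-0.096,-0.322,0,0,0.4,-0.096,-0.322,0,0,0.4,-0.096,-0.322,0,0,0.4,-0.096,-0.322,0,0]' >/dev/null
python3 -m handwheel '[0.4,-0.096,-0.322,0,0,0.4,-0.096,-0.322,0,0,0.4,-0.096,-0.322,0,0,0.4,-0.096,-0.322,0,0,0.4,-0.096,-0.322,0,0,0.4,-0.096,-0.322,0,0,0.4,-0.096,-0.322,0,0,0.4,-0.096,-0.322,0,0,0.4,-0.096,-0.322,0,0]' 
python3 -m handwheel '[0.4,0,0,0,0,0.4,0,0,0,0,0.4,0,0,0,0]' 
python3 -c "
from h import *
to([.5089,-.2601,.2403],78)"
```

```text
clock: 40.45
tcp_pos: [0.5067, -0.2619, 0.3572]
eef_rot: [-0.331, -3.121, -0.002]
contact_force: [1.5, -0.2, 0.7]
finger_gap: 0.0337
finger_force: 0.0
clock: 40.7
tcp_pos: [0.507, -0.2599, 0.3576]
eef_rot: [-0.333, -3.122, -0.003]
contact_force: [-0.7, -0.1, 0.5]
finger_gap: 0.0343
finger_force: 0.0
tcp [ 0.507  -0.2599  0.3576] shift(now axes) [-2.200e-02  1.000e-03  1.173e+00] turn -0.002 tool x [-0.977  0.211  0.002] y [0.211 0.977 0.001] z [-0.002  0.002 -1.   ] j [-0.61  0.37  1.18  0.    1.59 -1.97]
```

Grip and close, reversing the arc.

```bash
python3 -m handwheel '[0.4,-0.022,0,0.35,0,0.4,0,0,0.35,0,0.4,0,0,0.3,0,0.4,0,0,0.17,0,0.4,0,0,0,0,0,0,0,0,0,0,0,0,0,0,0,0,0,0,0,0,0,0,0,0,0,0,0,0,0]' 35
python3 -m handwheel '[0,0,0.1378,-0.012,0,0,0,0.1378,-0.009,0,0,0,0.1378,-0.005,0,0,0,0.1378,0,0]'
python3 -m handwheel '[0,0,0.1338,0.022,0,0,0,0.1338,0.0318,0,0,0,0.1338,0.0318,0,0,0,0.1338,0.04,0]'
python3 -c "
from h import *
to([.5089,-.2601,.2403],78)"
```

```text
clock: 41.53
tcp_pos: [0.5099, -0.2603, 0.2431]
eef_rot: [0.335, 3.122, 0.001]
contact_force: [0.1, 4.3, 3.2]
finger_gap: 0.0102
finger_force: 34.6
clock: 41.87
tcp_pos: [0.521, -0.2091, 0.2469]
eef_rot: [0.336, 3.121, -0.012]
contact_force: [-5.1, -6.5, 1.8]
finger_gap: 0.0076
finger_force: 53.5
clock: 42.2
tcp_pos: [0.5322, -0.1587, 0.2381]
eef_rot: [0.334, 3.118, -0.02]
contact_force: [-15.3, -6.9, 27.7]
finger_gap: 0.0078
finger_force: 164.0
tcp [ 0.5322 -0.1587  0.2381] shift(now axes) [ 0.012 -1.04  -0.009] turn -0.002 tool x [-0.977  0.212 -0.007] y [ 0.212  0.977 -0.012] z [ 0.004 -0.014 -1.   ] j [-0.42  0.4   1.46 -0.01  1.27 -1.78]
```

Run:
```python
from h import *
print(sense()["contact_force"],sense()["finger_force"])
o=np.zeros((560,800,3),np.uint8)
c=vision.camera("scene");o[:560,:]=cv2.resize(c["pixels"][80:220,120:320],None,fx=4,fy=4)
print(proj(c,[[.5322,-.1587,.2401]]))
cv2.imwrite("pics/lid2.png",np.clip(o[:,:,::-1]*1.6,0,255).astype(np.uint8))
```

```text
[-15.34706552  -6.86742301  27.70491398] 164.02246166020632
[[208.10962674 113.44249374]]
```

View pics/lid2.png

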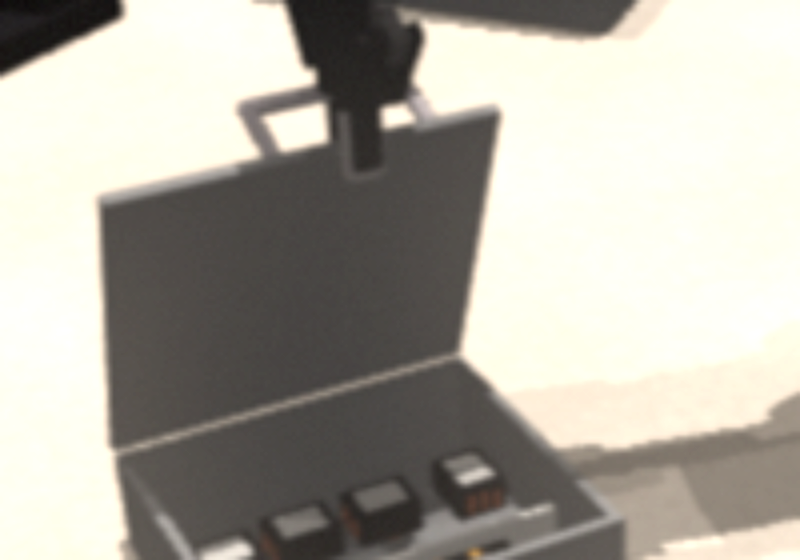

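```bash
python3 -m handwheel '[0.3,0,0,0,0,0.3,0,0,0,0,0.3,0,0,0,0,0.3,0,0,-0.2,0,0.3,0,0,-0.35,0,0.3,0,0,-0.35,0,0.3,0,0,-0.2,0,0.3,0,0,0,0,0.3,0,0,0,0]' 35
python3 - <<'E'
from h import *
to([.5089,-.2601,.2403],78)
o=np.zeros((560,800,3),np.uint8)
c=vision.camera("scene");o[:560,:]=cv2.resize(c["pixels"][80:220,120:320],None,fx=4,fy=4)
cv2.imwrite("pics/lid3.png",np.clip(o[:,:,::-1]*1.6,0,255).astype(np.uint8))
p=np.load("case.npy");a=p[2]
for d in range(50,110,4):
    f=np.radians(d); P=[]
    for l,n,y in((.190,.008,.105),(.190,.008,-.105),(.177,.052,.0097),(.177,.052,-.0743)):
        X=.095-l*np.cos(f)+n*np.sin(f);Z=.0605+l*np.sin(f)+n*np.cos(f)
        P.append([p[0]+X*np.cos(a)-y*np.sin(a),p[1]+X*np.sin(a)+y*np.cos(a),Z])
    print(d,((proj(c,P)-[120,80])*4).round(0).tolist())
E
```

```text
clock: 43.0
tcp_pos: [0.5329, -0.1552, 0.3426]
eef_rot: [0.336, 3.121, -0.002]
contact_force: [0.7, 0.9, -1.2]
finger_gap: 0.0257
finger_force: 0.0
tcp [ 0.5329 -0.1552  0.3426] shift(now axes) [ 0.014 -1.075  1.025] turn -0.002 tool x [-0.977  0.213 -0.002] y [ 0.213  0.977 -0.001] z [ 0.002 -0.002 -1.   ] j [-0.42  0.35  1.26 -0.    1.53 -1.78]
50 [[136.0, 299.0], [542.0, 194.0], [291.0, 180.0], [447.0, 142.0]]
54 [[126.0, 274.0], [531.0, 172.0], [280.0, 161.0], [436.0, 125.0]]
58 [[115.0, 250.0], [520.0, 151.0], [270.0, 145.0], [425.0, 109.0]]
62 [[105.0, 228.0], [509.0, 131.0], [260.0, 130.0], [414.0, 95.0]]
66 [[94.0, 207.0], [497.0, 112.0], [250.0, 116.0], [403.0, 82.0]]
70 [[84.0, 188.0], [486.0, 95.0], [240.0, 105.0], [392.0, 71.0]]
74 [[75.0, 170.0], [474.0, 80.0], [230.0, 95.0], [382.0, 62.0]]
78 [[65.0, 155.0], [462.0, 66.0], [221.0, 87.0], [372.0, 54.0]]
82 [[56.0, 141.0], [451.0, 54.0], [212.0, 81.0], [362.0, 49.0]]
86 [[47.0, 129.0], [440.0, 44.0], [204.0, 76.0], [352.0, 45.0]]
90 [[39.0, 119.0], [429.0, 36.0], [196.0, 74.0], [344.0, 43.0]]
94 [[31.0, 112.0], [418.0, 29.0], [189.0, 73.0], [335.0, 42.0]]
98 [[24.0, 106.0], [408.0, 25.0], [182.0, 74.0], [327.0, 43.0]]
102 [[17.0, 102.0], [398.0, 22.0], [176.0, 77.0], [320.0, 46.0]]
106 [[11.0, 100.0], [388.0, 21.0], [171.0, 81.0], [313.0, 51.0]]
```

View pics/lid3.png

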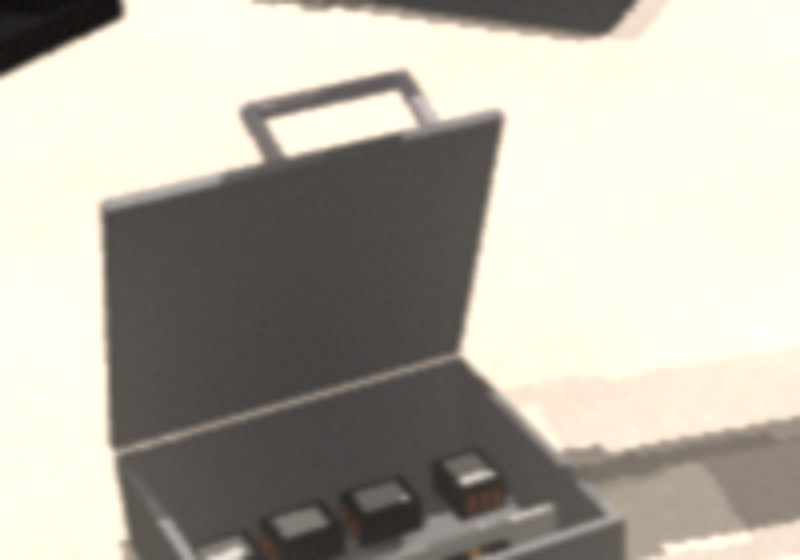

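```bash
python3 -m handwheel '[0.3,0.003,-0.24,0,0,0.3,0,-0.223,0,0,0.3,0,0,0,0,0.3,0,0,0.35,0,0.3,0,0,0.3,0,0.3,0,0,0.25,0,0.3,0,0,0.107,0,0.3,0,0,0,0,0,0,0,0,0,0,0,0,0,0]' 35
python3 -m handwheel '[0,0,0,0,0,0,0,0,0,0,0,0,0,0,0]'
python3 -m handwheel '[0,0,0.1235,0.02,0,0,0,0.1235,0.027,0,0,0,0.1235,0.034,0,0,0,0.1235,0.042,0]'
python3 -c "
from h import *
to([.5089,-.2601,.2403],78)"
```

```text
clock: 43.88
tcp_pos: [0.5223, -0.1997, 0.241]
eef_rot: [-0.335, -3.123, -0.0]
contact_force: [0.6, -1.0, -8.7]
finger_gap: 0.0085
finger_force: 34.0
clock: 44.13
tcp_pos: [0.5223, -0.1997, 0.241]
eef_rot: [-0.335, -3.123, -0.0]
contact_force: [0.0, -0.1, -9.1]
finger_gap: 0.0085
finger_force: 34.0
clock: 44.47
tcp_pos: [0.5331, -0.1505, 0.2294]
eef_rot: [0.335, 3.123, -0.001]
contact_force: [-1.7, -2.9, -4.3]
finger_gap: 0.0088
finger_force: 34.0
tcp [ 0.5331 -0.1505  0.2294] shift(now axes) [ 0.004 -1.122 -0.108] turn -0.002 tool x [-0.977  0.212 -0.001] y [ 0.212  0.977 -0.001] z [ 0.001 -0.001 -1.   ] j [-0.41  0.41  1.47 -0.    1.26 -1.77]
```

Good: gap 8.5 mm is the bar. Continue.

```bash
python3 -m handwheel '[0,0,0.1188,0.06,0,0,0,0.1188,0.067,0,0,0,0.1188,0.074,0,0,0,0.1188,0.081,0]'
python3 -m handwheel '[0,0,0.0928,0.095,0,0,0,0.0928,0.1,0,0,0,0.0928,0.105,0,0,0,0.0928,0.108,0]'
python3 -m handwheel '[0,0,0.062,0.119,0,0,0,0.058,0.124,0,0,0,0.058,0.127,0,0,0,0.055,0.13,0,0,0,0,0.02,0,0,0,0,0,0]'
python3 -c "
from h import *
to([.5561,-.0459,.1117],78)"
```

```text
clock: 44.8
tcp_pos: [0.5433, -0.1038, 0.2003]
eef_rot: [0.335, 3.123, -0.0]
contact_force: [-2.7, -5.7, -3.0]
finger_gap: 0.0087
finger_force: 34.8
clock: 45.13
tcp_pos: [0.5512, -0.0679, 0.159]
eef_rot: [0.335, 3.123, -0.001]
contact_force: [-1.7, -4.9, -1.6]
finger_gap: 0.0084
finger_force: 35.0
clock: 45.63
tcp_pos: [0.5561, -0.0457, 0.1077]
eef_rot: [0.335, 3.123, -0.001]
contact_force: [-3.8, -1.4, 5.2]
finger_gap: 0.0083
finger_force: 37.2
tcp [ 0.5561 -0.0457  0.1077] shift(now axes) [ 0.    -0.002 -0.04 ] turn -0.002 tool x [-0.977  0.212 -0.001] y [ 0.212  0.977 -0.   ] z [ 0.001 -0.    -1.   ] j [-0.22  0.55  1.62 -0.    0.98 -1.58]
```

```bash
python3 -m handwheel '[0,0,0,0.03,0,0,0,0,0,0]'
python3 -m handwheel '[0.5,0,0,0,0,0.5,0,0,0,0,0.5,0,0,0,0,0.5,0,0,-0.3,0,0.5,0,0,-0.42,0,0.5,-0.33,0.056,0,0,0.5,-0.33,0.056,0,0,0.5,-0.33,0.056,0,0,0.5,-0.33,0.056,0,0,0.5,0,0,0,0]'
python3 -m handwheel '[0.5,0,0,0,0,0.5,0,0,0,0]'
python3 - <<'E'
from h import *
to([.6895,-.052,.107],78)
c=vision.camera("scene");o=cv2.resize(c["pixels"][150:290,130:290],None,fx=4,fy=4)
cv2.imwrite("pics/lid4.png",np.clip(o[:,:,::-1]*1.6,0,255).astype(np.uint8))
E
```

```text
clock: 45.8
tcp_pos: [0.5566, -0.0458, 0.1068]
eef_rot: [0.335, 3.121, -0.0]
contact_force: [-8.1, 0.2, 20.7]
finger_gap: 0.0085
finger_force: 39.0
clock: 46.63
tcp_pos: [0.6939, -0.0524, 0.1737]
eef_rot: [0.335, 3.122, 0.001]
contact_force: [-1.4, -0.1, -0.9]
finger_gap: 0.0427
finger_force: 0.0
clock: 46.8
tcp_pos: [0.6889, -0.052, 0.1751]
eef_rot: [-0.335, -3.121, -0.0]
contact_force: [0.3, 0.0, -1.0]
finger_gap: 0.0423
finger_force: 0.0
tcp [ 0.6889 -0.052   0.1751] shift(now axes) [-0.008  0.001  0.681] turn -0.002 tool x [-0.977  0.212  0.002] y [0.212 0.977 0.   ] z [-0.002  0.001 -1.   ] j [-0.19  0.71  1.1   0.    1.33 -1.54]
```

View pics/lid4.png

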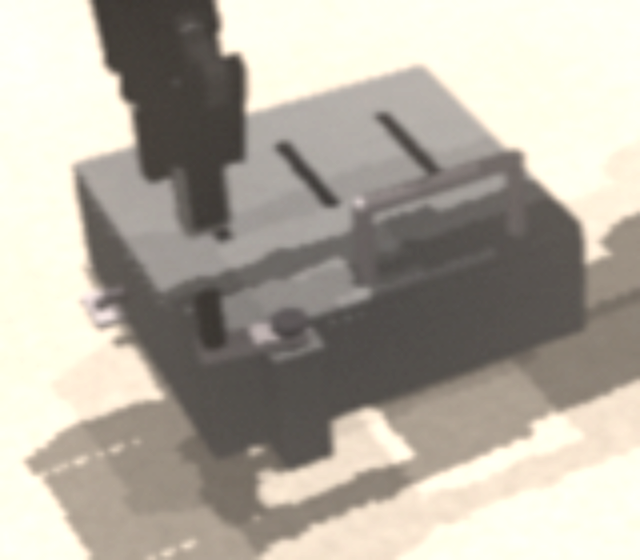

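```bash
python3 -m handwheel '[0.5,-0.008,0,0.23,0,0.5,0,0,0.23,0,0.5,0,0,0.22,0,0.5,0,0,0,0,0,0,0,0,0,0,0,0,0,0,0,0,0,0,0,0,0,0,0,0,0,0,0,0,0]' 25
python3 -m handwheel '[0,0.0026,-0.0432,0,0.0575,0,0.0026,-0.0432,0,0.0575,0,0.0026,-0.0432,0,0.0575,0,0.0026,-0.0432,0,0.0575,0,0.0026,-0.0432,0,0.0575,0,0.0026,-0.0432,0,0.0575]'
python3 -m handwheel '[0,0.0026,-0.0432,0,0.0575,0,0.0026,-0.0432,0,0.0575,0,0.0026,-0.0432,0,0.0575,0,0.0026,-0.0432,0,0.0575,0,0.0026,-0.0432,0,0.0575,0,0.0026,-0.0432,0,0.0575,0,0,0,0,0]'
python3 -c "
from h import *
to([.6455,-.0797,.107],-12)"
```

```text
clock: 47.6
tcp_pos: [0.6912, -0.0526, 0.1109]
eef_rot: [0.335, 3.12, -0.001]
contact_force: [-1.0, -0.8, 5.9]
finger_gap: 0.0105
finger_force: 24.8
clock: 48.1
tcp_pos: [0.6762, -0.0732, 0.1105]
eef_rot: [1.426, 2.799, 0.001]
contact_force: [-5.7, 2.3, 8.1]
finger_gap: 0.0104
finger_force: 25.1
clock: 48.68
tcp_pos: [0.6519, -0.0814, 0.1107]
eef_rot: [2.322, 2.112, 0.0]
contact_force: [-3.0, -1.7, 7.2]
finger_gap: 0.0104
finger_force: 24.9
tcp [ 0.6519 -0.0814  0.1107] shift(now axes) [ 0.011 -0.065  0.037] turn 0.055 tool x [ 0.095  0.996 -0.001] y [ 0.996 -0.095  0.002] z [ 0.002 -0.002 -1.   ] j [-0.24  0.7   1.3  -0.    1.13 -0.15]
```

```bash
python3 -m handwheel '[0,0.004,-0.04,0,0.055,0,0.004,-0.04,0,0.02,0,0,0,0,0]'
python3 -c "
from h import *
to([.6455,-.0797,.107],-12)"
```

```text
clock: 48.93
tcp_pos: [0.6454, -0.0803, 0.1107]
eef_rot: [2.475, 1.926, 0.003]
contact_force: [2.0, -5.5, 4.4]
finger_gap: 0.0103
finger_force: 24.9
tcp [ 0.6454 -0.0803  0.1107] shift(now axes) [ 0.006 -0.001  0.037] turn -0.019 tool x [ 0.246  0.969 -0.002] y [ 0.969 -0.246  0.006] z [ 0.005 -0.003 -1.   ] j [-0.24  0.69  1.33 -0.    1.12  0.01]
```

Back to its starting angle. Release, retreat and check.

```bash
python3 -m handwheel '[0.5,0,0,0,0,0.5,0,0,0,0,0.5,0,0,0,0,0.5,0,0,-0.3,0,0.5,0,0,-0.4,0,0.5,0,0,-0.4,0,0.5,-0.35,-0.1,-0.1,0,0.5,-0.35,-0.1,0,0,0.5,-0.35,-0.1,0,0,0.5,-0.35,-0.1,0,0]'
python3 -m handwheel '[0.5,-0.35,0,0,0,0.5,-0.35,0,0,0,0.5,0,0,0,0,0.5,0,0,0,0]'
python3 - <<'E'
from h import *
o=np.zeros((560,800,3),np.uint8)
c=vision.camera("top");o[:,:560]=cv2.resize(c["pixels"][120:260,300:440],None,fx=4,fy=4)
c=vision.camera("scene");o[:,560:]=cv2.resize(c["pixels"][150:290,260-10:310],None,fx=4,fy=4)
o[:,560:]=cv2.resize(c["pixels"][185:325,410:470],None,fx=4,fy=4)
cv2.imwrite("pics/fin.png",np.clip(o[:,:,::-1]*1.5,0,255).astype(np.uint8))
E
```

```text
clock: 49.77
tcp_pos: [0.5706, -0.2054, 0.2288]
eef_rot: [2.475, 1.935, 0.0]
contact_force: [0.7, -0.9, 0.0]
finger_gap: 0.0427
finger_force: 0.0
clock: 50.1
tcp_pos: [0.5537, -0.2742, 0.2281]
eef_rot: [-2.479, -1.928, 0.0]
contact_force: [-0.2, 0.1, -0.3]
finger_gap: 0.0429
finger_force: 0.0
```

View pics/fin.png

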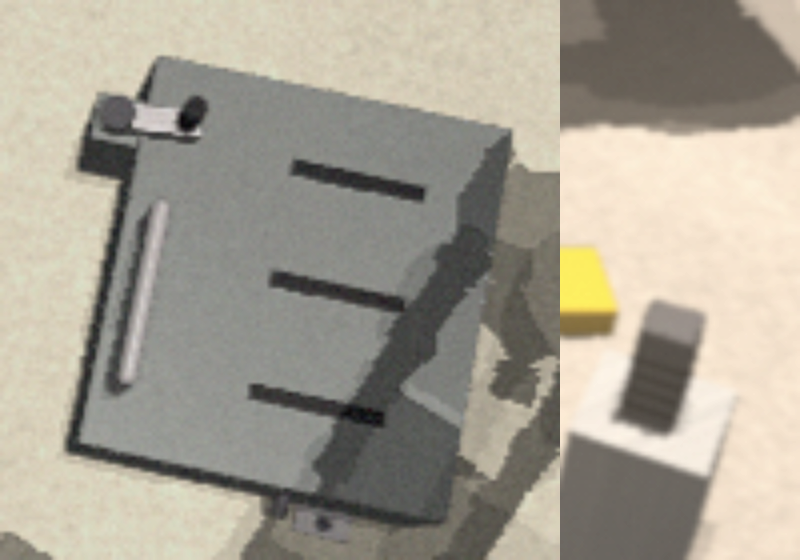

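The lid is shut, the lever lies over it with its peg at (198,108) as it did at the start, and the stylus is seated in its block. I'm handing the job in.

```bash
python3 -c "
from plant import workorder
print(workorder.finish_job())"
```

```text
the job is handed in; nothing more can be done
None
```

I handed the job in at about 50 s on the robot's clock, and the hand-in returned no verdict. In my last pictures, before the lid was shut, all four modules lay in the bay and only the pin's rocker (rocker 4, case y +44 mm) was on. In the final picture the lid is shut, the latch is back at its starting angle and the stylus is seated in its block. I pressed the rocker to its stop with the stylus. I never moved the jar, spool or sponge, but did not re-measure their positions. On the first try at closing, the fingers gripped the lid plate instead of the handle (pad force 164 N), so I let go and re-gripped the handle.

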